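Take the washed baby things off the pile and put each away

ROBOT

A 6-joint arm with a two-finger parallel gripper is mounted at the origin on the work surface. World frame = base frame: x ahead of the robot, y to its left, z up, the work surface at z = 0. Lengths are in m, angles in rad, forces in N, time in s.
With the tool pointing down it reaches from about 0.35 to 0.775 m from the base axis. Payload 7.3 kg.
Tool frame: the origin (TCP) lies on the front face of the gripper's body, between the roots of the fingers; the fingertips stand 66 mm ahead of it and the grasp point (between the pads) lies 47 mm ahead of it; z points along the fingers, y is the direction in which the jaws open and shut (so a half turn about z gives the same grasp; the last joint's range is limited). The gripper opens to 92 mm and grips with 3 to 60 N. Pads are 19 mm wide; open, the fingers measure 130 mm over their backs; the gripper's body (75 mm by 190 mm) begins 47 mm behind the grasp point.
Start: joints at [-1.259, 0.342, 1.524, -0, 1.275, -0.146], TCP at [0.232, -0.471, 0.292] pointing down, gripper open.
Joint ranges: [-2.53, 2.53], [-0.77, 2.02], [0.04, 2.7], [-1, 4.14], [0.28, 2.66], [-3.11, 3.11]. Speed limits (rad/s): [2.57, 2.57, 3.14, 3.14, 3.14, 3.14].

INTERFACE

Orientations are given as [roll, pitch, yaw] about the fixed x, y, z axes, in that order (R = Rz(yaw) Ry(pitch) Rx(roll)).
In Python, from cell import observe, read_camera, hand_in, search_frame, tip_of gives the robot as it stands. The module is installed in compiled form; this text tells all that it offers.
- The arm moves only by the tool apply_moves, never from a script. Its argument "motion" is a list of rows, each an object with "offset": the shift along the tool's x, y, z in mm, a list of three; "rotation": the turn, a rotation vector about the tool's x, y, z in rad, a list of three. In form: [{"offset": [x, y, z], "rotation": [rx, ry, rz]}, ...]. A call has 1 to 12 rows; each row shifts and turns the pose as measured when the row begins, along the tool's axes as they then stand; what a row does not reach is not made up. A row lasts 1/12 s, in which the tool goes at most 41.7 mm and 7.16 degrees, less where a joint would pass 70% of its speed; a pose out of reach is approached as far as the arm can. A call with a gripper value outside its range is refused whole. "grip" is the closure, from 0 (fully open) to 1 (shut), set as the call begins (left out, the last holds). The fingers move at their own pace and stop on an object; "grip_force" is the grip in N (left out, the last holds). Time passes only in rows, so rows that do not move let the fingers close. It gives the time, the measured TCP pose, the force and the opening at its end, in the units of the state.
- observe(): the state, without advancing time (a new reading comes with each control period).
- read_camera(name): name is "scene" or "top"; returns a dict with "img" (480x640x3 uint8, red, green, blue), "camera_matrix" (3x3 intrinsics, pixels), "R" (3x3) and "t" (3): a world point X has camera coordinates R X + t. Camera axes: x right, y down, z forward; pixel columns grow to the right and rows downward; lengths in m; the calibration is good to about 2 mm. A picture is of the moment at which its call begins. There is no depth.
- hand_in(): hands the job in, once; it reports no verdict.
Trained networks look in a picture, given as the dict that the camera call returned (one of the last four; its "shot" number tells which), for a name from the list of things; names that differ only in an ending like _2 or _b are one class to them, and where a whole thing is asked for, a point or a joint stands for the part that bears it (a point fixed in the world has none). Each returns a list of dicts, best first, with "score" (0 to 1); they miss things now and then, are a little off and sometimes report something else, mostly with a low value. They report only what shows in the picture. A call takes as long as a camera call. They do not tell look-alikes from the thing itself.
- search_frame(query, picture): "location" ([x, y, z] in m, in world coordinates, good to about 4 mm: the middle of the surface that is visible of it).
- tip_of(query, picture): "location" ([x, y, z] in m, in world coordinates, good to about 4 mm: a listed point, or the origin of a listed thing).
The state is a dict: "time": time; "qpos": joint angles; "qvel": joint speeds; "joint_efforts": joint torques, N m; "tool_pos": TCP position; "tool_rot": TCP orientation; "contact_force": force on the tool from outside, world axes, zero at the start; "torque": the same for the moment, N m; "opening": finger opening in m.
Only numpy, scipy, OpenCV 4.12 (cv2) and the standard library are available. Lean on these libraries where they do the work, as an engineer would, in place of code of your own. Each camera call takes 0.05 s, during which the arm holds its last target.

TASK

The baby's washed things were carried over in one pile. Take it apart from the top down without knocking the cup or the dish over and put each thing where it belongs: the turtle rattle into the tilted-out cream bin, the red teething ring over the wooden post, the clear cup, upside down as it is, in the middle of the green drip tray, and last the blue dish in the middle of the cork pad. Set the ceramic dish down gently, and leave the food jar and the kitchen timer where they stand.

Things in the scene. Friction and masses are not known exactly. Their poses are not given: they have to be found in the camera images.
- turtle: Wooden turtle rattle on top of the pile. Brown shell 44 mm across, 37 mm high, sides upright up to 19 mm; head at +x (to 39 mm), beaded tail at -x (to -33 mm), feet within the shell's width. Origin: centre of the flat underside; z up. Take it across the shell along its y. The ring below it sticks out beyond the shell, so fingertips beside the shell must stay above the turtle's underside.
- ring: Red silicone teething ring, lying flat, 45 g: 60 mm outer, 34 mm inner diameter, 14 mm thick. Origin: centre of the underside; z up. At the start it lies on the upturned cup and overhangs it by 6 mm all round, so it can be taken across its full diameter.
- cup: Clear plastic toddler cup with an orange lip, upside down, 80 mm high: mouth rim (80 mm diameter) below, closed end on top; its uppermost 30 mm is nearly straight, 48 to 49 mm in diameter: take it there. Origin: centre of the mouth plane, at the bottom as it stands; z up. At the start it stands on the dish's inner floor.
- dish: Small blue ceramic dish, the bottom of the pile, 220 g: round, 108 mm outer diameter, 30 mm high, upright wall 8 mm thick, inner floor 7 mm above its underside. Origin: centre of the underside; z up. Once empty it is taken by pinching the wall from above, one finger inside, one outside.
- toy_bin_floor (a point): Cream bin hinged at its lower front edge in a steel bracket (184 mm wide, 118 mm high), tilted out towards the robot by 0.4 to 0.55 rad; stiff hinge. Inside 117 (x) x 142 (y) mm, 116 mm high. Point: centre of the inner floor; z along the bin to its mouth, x to its back wall: mouth centre z = +116 mm, back rim x = +62, z = +116. Left or right; a rack of jars, 118 mm high, stands mirrored in y.
- ring_post: Fixed light-wood stand for the ring: round base 80 mm in diameter, 10 mm high, with an upright post in the centre, 14 mm in diameter, its rounded top 52 mm above the table. Origin: centre of the underside on the table; z up.
- drip_tray: Fixed round pale-green drip tray, 124 mm diameter at the foot, 132 mm at the rim, rim 10 mm high, flat floor 4 mm above the table. Origin: centre of the underside on the table; z up.
- cork_pad: Fixed round cork pad, 132 mm in diameter, 5 mm thick. Origin: centre of the underside on the table; z up.
- food_jar: Bystander: glass jar of orange baby food with a green lid, 53 mm in diameter, 60 mm high, loose. Origin: centre of the underside. Leave it where it stands.
- timer: Bystander: white kitchen timer with a yellow dial, 60 mm in diameter, 36 mm high, loose. Origin: centre of the underside. Leave it where it stands.
Not all that is in view belongs to the job. Several things look just like the dish: the one meant starts farthest to the robot's left.

How it is judged:
On the way, in this order (a step that is already met when the one before it is completed fails the run):
1. the turtle rattle lies in the bin, let go (x of turtle in the frame of toy_bin_floor between -0.07 and 0.07 m and y of turtle in the frame of toy_bin_floor between -0.075 and 0.075 m and z of turtle in the frame of toy_bin_floor between -0.01 and 0.085 m and contact force between turtle and the fingers below 0.1 N), for 0.2 s.
2. the teething ring lies over the post, let go (horizontal distance between ring and ring_post below 0.016 m and z of ring in the frame of ring_post between 0.005 and 0.016 m and contact force between ring and the fingers below 0.1 N), for 0.2 s.
3. the cup stands upside down in the drip tray, let go (horizontal distance between cup and drip_tray below 0.015 m and z of cup in the frame of drip_tray between 0 and 0.009 m and angle between cup's own z axis and vertical below 0.1 rad and contact force between cup and the fingers below 0.1 N), for 0.2 s.
4. the dish stands on the cork pad, let go (horizontal distance between dish and cork_pad below 0.015 m and z of dish in the frame of cork_pad between 0.001 and 0.01 m and angle between dish's own z axis and vertical below 0.08 rad and contact force between dish and the fingers below 0.1 N), for 0.2 s.
At the end, for the whole second after the job is handed in: The turtle is inside the bin (below its rim); the ring lies flat on the stand's base with the post through it; the cup stands upside down on the tray floor within 15 mm of its centre; the dish stands level on the cork pad within 15 mm of its centre; all four are let go and at rest (x of turtle in the frame of toy_bin_floor between -0.07 and 0.07 m and y of turtle in the frame of toy_bin_floor between -0.075 and 0.075 m and z of turtle in the frame of toy_bin_floor between -0.01 and 0.085 m and horizontal distance between ring and ring_post below 0.016 m and z of ring in the frame of ring_post between 0.005 and 0.016 m and horizontal distance between cup and drip_tray below 0.015 m and z of cup in the frame of drip_tray between 0 and 0.009 m and angle between cup's own z axis and vertical below 0.1 rad and horizontal distance between dish and cork_pad below 0.015 m and z of dish in the frame of cork_pad between 0.001 and 0.01 m and angle between dish's own z axis and vertical below 0.08 rad and linear speed of each of turtle, ring, cup, dish below 0.02 m/s); the robot touches nothing.
It fails at once if the cup is tipped over (more than about 40 degrees) (angle between cup's own z axis and vertical above 0.7 rad).
It fails at once if the dish is tipped (more than about 30 degrees) (angle between dish's own z axis and vertical above 0.55 rad).
It fails at once if the dish is banged down on its pad (over 60 N) (contact force between dish and cork_pad above 60 N).
It fails at once if the food jar is pushed more than 25 mm (distance of food_jar from where it was at the start of the episode above 0.025 m).
It fails at once if the kitchen timer is pushed more than 25 mm (distance of timer from where it was at the start of the episode above 0.025 m).
It also fails if it takes over 115 s, if anything falls off the work surface, if the arm or the gripper's body presses on something with over 40 N, if the wrist force passes 120 N, or if a joint passes its speed limit or range.

## Working session

There is one attempt and no reset: what is moved stays moved. The work goes in short steps, Python scripts to look and compute and a tool call to move; the robot and the scene stay as the last step left them, time stands still between calls to the robot, and variables do not carry over. Pictures are saved under pics/ and viewed, and the job is handed in when it is done.

Besides the shell and the picture viewer there is one more tool, called by a JSON object that holds its "fn" and its "kwargs", one argument or row to a line. apply_moves: Moves the arm, as the interface text tells. Its arguments: {"type":"object","properties":{"motion":{"type":"array"},"grip":{"type":"number"},"grip_force":{"type":"number"}},"required":["motion"]}

```bash
mkdir -p pics; cat > h.py <<'E'
import numpy as np, cv2
from cell import *
def snap(n,f):
    p=read_camera(n); cv2.imwrite('pics/'+f,p['img'][:,:,::-1]); return p
def proj(p,X):
    c=p['R']@np.array(X)+p['t']; u=p['camera_matrix']@c; return u[:2]/u[2]
def back(p,uv,z):
    K=p['camera_matrix'];R=p['R'];d=R.T@np.linalg.inv(K)@np.array([uv[0],uv[1],1.]);o=-R.T@p['t']
    return o+d*(z-o[2])/d[2]
E
python3 - <<'E'
from h import *
np.set_printoptions(precision=3,suppress=True)
s=observe();print({k:np.round(v,3) for k,v in s.items()})
for c in ['top','scene']:
    p=snap(c,c+'0.png'); print(c,-p['R'].T@p['t'])
    for q in ['turtle','ring','cup','dish','toy_bin_floor','ring_post','drip_tray','cork_pad','food_jar','timer']:
        for f in (tip_of,search_frame):
            try: print(q,f.__name__,[(np.round(d['location'],3).tolist(),round(d['score'],2)) for d in f(q,p)])
            except Exception as e: print(q,e)
E
```

```text
{'time': np.float64(0.0), 'qpos': array([-1.259,  0.343,  1.525, -0.   ,  1.275, -0.146]), 'qvel': array([ 0.001,  0.   ,  0.002, -0.001, -0.001,  0.001]), 'joint_efforts': array([  0.003, -43.124, -24.422,   0.072,   0.056,  -0.   ]), 'tool_pos': array([ 0.232, -0.471,  0.292]), 'tool_rot': array([-3.14 , -0.   ,  0.458]), 'contact_force': array([-0.516, -0.299, -0.361]), 'torque': array([ 0.059, -0.015,  0.048]), 'opening': np.float64(0.092)}
top [0.31  0.02  1.526]
turtle call [([0.64, 0.11, 0.101], 0.63)]
turtle call [([0.638, 0.106, 0.13], 0.92)]
ring call [([0.641, 0.106, 0.09], 0.64), ([0.644, 0.108, 0.005], 0.38)]
ring call []
cup call [([0.646, 0.109, 0.008], 0.7)]
cup call [([0.437, -0.108, -0.002], 0.62), ([0.621, 0.102, 0.025], 0.61)]
dish call [([0.734, -0.202, 0.003], 0.82), ([0.353, -0.294, 0.002], 0.79), ([0.731, -0.373, 0.002], 0.75), ([0.642, 0.106, -0.001], 0.59)]
dish call [([0.737, -0.373, 0.01], 0.92), ([0.64, 0.097, 0.027], 0.8), ([0.734, -0.204, 0.007], 0.73), ([0.352, -0.299, 0.008], 0.63)]
toy_bin_floor call [([0.553, 0.388, 0.046], 0.75)]
toy_bin_floor call
[... 1071 characters left out ...]
 0.008], 0.88), ([0.35, -0.298, 0.016], 0.8), ([0.722, -0.365, 0.006], 0.76)]
toy_bin_floor call []
toy_bin_floor call [([0.646, 0.098, 0.12], 0.7), ([0.56, 0.319, 0.121], 0.68), ([0.635, -0.104, 0.009], 0.28)]
ring_post call [([0.627, -0.1, 0.001], 0.61)]
ring_post call [([0.635, -0.105, 0.009], 0.97), ([0.555, -0.02, 0.022], 0.46)]
drip_tray call [([0.448, 0.13, 0.0], 0.87)]
drip_tray call [([0.45, 0.13, 0.002], 0.84)]
cork_pad call [([0.636, 0.108, 0.006], 0.56)]
cork_pad call [([0.445, -0.106, 0.007], 0.81)]
food_jar call [([0.746, 0.02, -0.001], 0.95)]
food_jar call []
timer call [([0.546, -0.008, 0.001], 0.86)]
timer call [([0.561, -0.023, 0.024], 0.68), ([0.443, -0.105, 0.004], 0.65)]
```

View pics/top0.png

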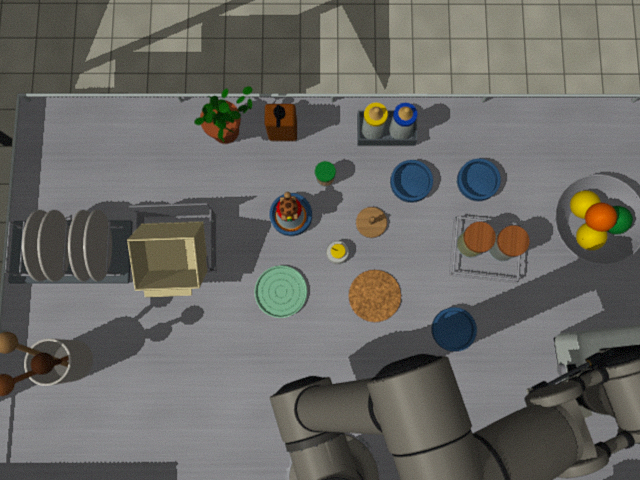

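View pics/scene0.png

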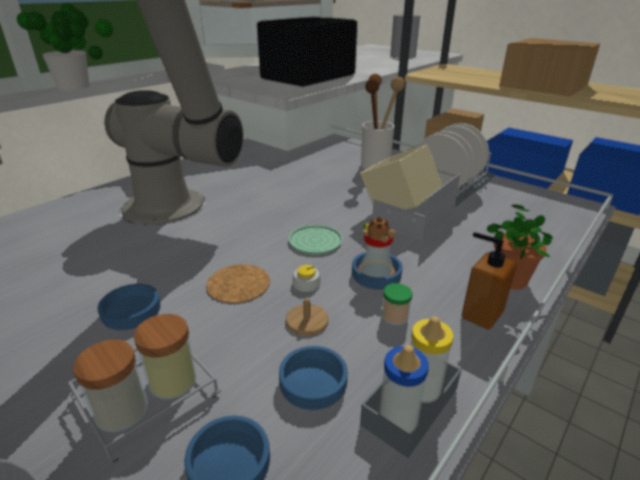

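```bash
python3 - <<'E'
import cv2
a=cv2.imread('pics/top0.png');print(a.shape)
from h import *
p=snap('top','top1.png'); 
for X in [(.64,.107,.102),(.64,.107,.139),(.55,.39,.04)]: print(proj(p,X))
u,v=proj(p,(.64,.107,.13)).astype(int)
cv2.imwrite('pics/crop_t.png',cv2.resize(a[v-40:v+40,u-50:u+50],None,fx=7,fy=7,interpolation=cv2.INTER_CUBIC)); print(u-50,v-40)
p=snap('scene','scene1.png');a=cv2.imread('pics/scene0.png')
u,v=proj(p,(.64,.107,.08)).astype(int)
cv2.imwrite('pics/crop_s.png',cv2.resize(a[v-75:v+75,u-75:u+75],None,fx=4,fy=4,interpolation=cv2.INTER_CUBIC)); print(u-75,v-75)
E
```

```text
(480, 640, 3)
[288.76865627 207.29574173]
[287.83779338 203.7134863 ]
[175.3127646  248.62683579]
238 164
302 168
```

View pics/crop_t.png

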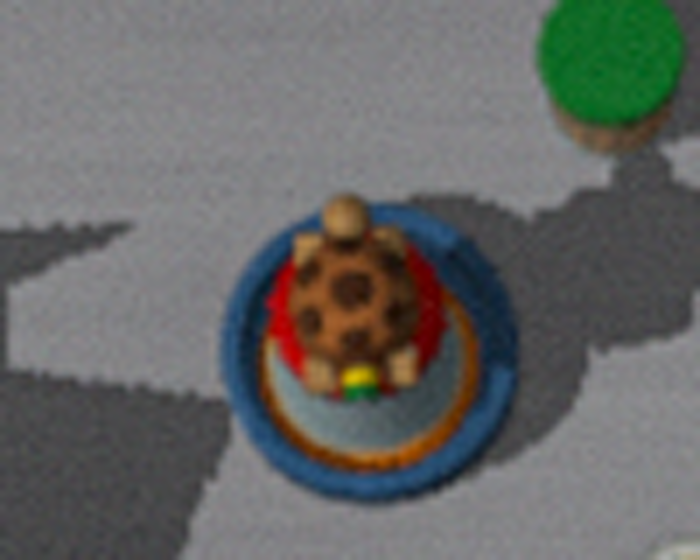

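View pics/crop_s.png

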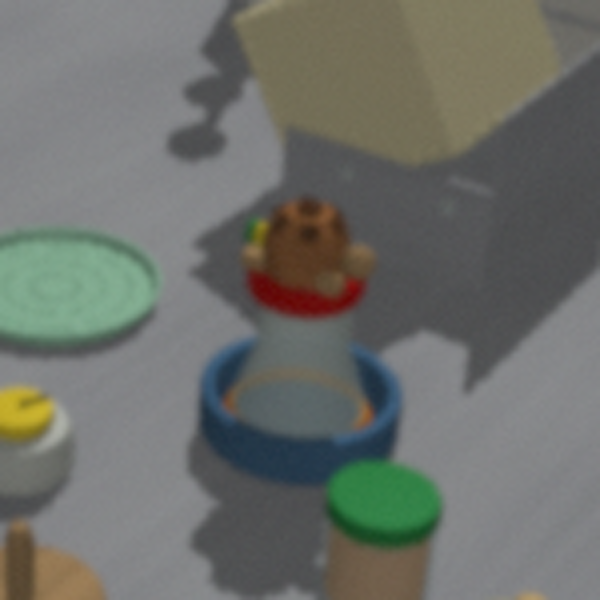

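Top view: the pile is at about pixel (289,210), turtle head up (288,195), tail down (289,219). The bin is at (170,258), post (372,221), tray (281,291), cork (375,296), jar (325,172) and timer (338,251). Next I refine these by colour contours.

```bash
cat > m.py <<'E'
from h import *
np.set_printoptions(precision=4,suppress=True)
def blob(img,lo,hi,box):
    x0,y0,x1,y1=box
    hsv=cv2.cvtColor(img,cv2.COLOR_RGB2HSV)
    m=cv2.inRange(hsv,np.array(lo),np.array(hi)); k=np.zeros_like(m);k[y0:y1,x0:x1]=m[y0:y1,x0:x1]
    k=cv2.morphologyEx(k,cv2.MORPH_CLOSE,np.ones((3,3)))
    c=max(cv2.findContours(k,cv2.RETR_EXTERNAL,cv2.CHAIN_APPROX_NONE)[0],key=cv2.contourArea)
    return cv2.convexHull(c)[:,0].astype(float)
def circ(p,pts,z):
    P=np.array([back(p,q+0,z)[:2] for q in pts])
    A=np.c_[2*P,np.ones(len(P))];s=np.linalg.lstsq(A,(P**2).sum(1),rcond=None)[0]
    return s[:2],2*np.sqrt(s[2]+s[:2]@s[:2])
E
python3 - <<'E'
from m import *
p=read_camera('top');im=p['img']
hs=cv2.cvtColor(im,cv2.COLOR_RGB2HSV)
for n,(u,v) in dict(tray=(281,291),cork=(375,296),post=(365,228),dish=(273,222),dish2=(412,180)).items(): print(n,hs[v,u])
print('tray',circ(p,blob(im,(60,40,60),(90,200,255),(245,255,320,330)),.01))
print('cork',circ(p,blob(im,(5,80,60),(25,255,255),(340,260,410,330)),.005))
print('post',circ(p,blob(im,(5,60,60),(25,255,255),(350,200,395,245)),.010))
print('dish',circ(p,blob(im,(95,100,30),(125,255,255),(255,180,320,245)),.03))
for n,uv,z in [('head',(287.7,194.7),.115),('tail',(289.4,218.6),.113),('top',(288.3,205.4),.135)]: print(n,back(p,uv,z))
c=(60,180,260,320)
cv2.imwrite('pics/bin.png',cv2.resize(im[185:310,100:240,::-1],None,fx=5,fy=5,interpolation=cv2.INTER_CUBIC)[:600])
for f in (0,1):
  q=read_camera('top');print([d['location'] for d in tip_of('toy_bin_floor',q)],[d['location'] for d in tip_of('turtle',q)])
E
```

```text
tray [ 72  75 166]
cork [ 16 164 152]
post [ 15 137 134]
dish [104 163 114]
dish2 [104 158 105]
tray (array([0.4474, 0.1314]), np.float64(0.1313407360560289))
cork (array([ 0.4366, -0.1034]), np.float64(0.13139842474755442))
post (array([ 0.6234, -0.0972]), np.float64(0.08002899113618545))
dish (array([0.64  , 0.1066]), np.float64(0.10706922905093909))
head [0.6678 0.109  0.115 ]
tail [0.61   0.1046 0.113 ]
top [0.6369 0.1061 0.135 ]
[[0.5528, 0.3893, 0.0475], [0.7422, 0.0206, -0.0039]] [[0.6415, 0.1073, 0.1048]]
[[0.5566, 0.3884, 0.0486]] [[0.6408, 0.1079, 0.105]]
```

View pics/bin.png

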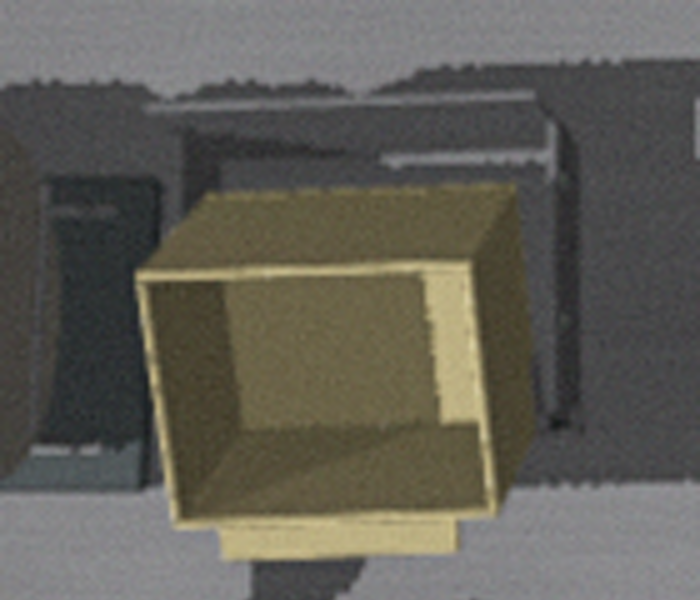

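```bash
python3 - <<'E'
from m import *
p=read_camera('top')
for t in (.4,.47,.55):
    zb=.0475+.116*np.cos(t)+.062*np.sin(t);zf=.0475+.116*np.cos(t)-.062*np.sin(t)
    a=[back(p,q,z) for q,z in [((127.5,239),zb),((194.5,238),zb),((136,289),zf),((199,288),zf)]]
    a=np.array(a);print(t,a,a.mean(0), np.linalg.norm(a[0]-a[2]),np.linalg.norm(a[1]-a[3]),np.linalg.norm(a[0]-a[1]),np.array([.5535-.116*np.sin(t),.389]))
E
```

```text
0.4 [[0.5496 0.4635 0.1785]
 [0.5517 0.3135 0.1785]
 [0.4417 0.4539 0.1302]
 [0.4437 0.3097 0.1302]] [0.4967 0.3851 0.1543] 0.1186090919497684 0.11835739847073394 0.15000513330201357 [0.5083 0.389 ]
0.47 [[0.5495 0.4633 0.179 ]
 [0.5516 0.3134 0.179 ]
 [0.4424 0.4561 0.1228]
 [0.4444 0.3112 0.1228]] [0.497  0.386  0.1509] 0.12115874366219728 0.12103204624183454 0.1499479338493301 [0.501 0.389]
0.55 [[0.5496 0.4634 0.1788]
 [0.5517 0.3134 0.1788]
 [0.4433 0.4589 0.114 ]
 [0.4453 0.3131 0.114 ]] [0.4975 0.3872 0.1464] 0.12459474733385648 0.12456825197688504 0.14997035445431295 [0.4929 0.389 ]
```

```bash
cat > g.py <<'E'
import sys
from m import *
from scipy.spatial.transform import Rotation as Ro
s=observe()
R=Ro.from_euler('xyz',s['tool_rot'])
def go(x,y,z,yaw):
    T=Ro.from_euler('xyz',[np.pi,0,yaw])
    print('pos',s['tool_pos'],'rot',s['tool_rot'],'q6',round(s['qpos'][5],2),'t',s['time'],'open',s['opening'],'F',s['contact_force'])
    d=np.array([x,y,z])-s['tool_pos']
    print('off mm now',np.round(R.inv().apply(d)*1000,1),'rotvec',(R.inv()*T).as_rotvec(),'off mm after turn',np.round(T.inv().apply(d)*1000,1))
if __name__=='__main__': go(*map(float,sys.argv[1:5]))
E
python3 g.py .639 .107 .25 .076
```

```text
pos [ 0.2321 -0.4709  0.2922] rot [3.1416 0.     0.4578] q6 -0.15 t 2.6 open 0.09197923030881261 F [-0.285   0.0479  0.2502]
off mm now [ 620.5 -338.5   42.2] rotvec [0.     0.     0.3818] off mm after turn [ 449.6 -545.4   42.2]
```

{"fn": "apply_moves", "kwargs": {
  "motion": [
    {"offset": [0, 0, 0], "rotation": [0, 0, 0.096]},
    {"offset": [0, 0, 0], "rotation": [0, 0, 0.096]},
    {"offset": [0, 0, 0], "rotation": [0, 0, 0.096]},
    {"offset": [0, 0, 0], "rotation": [0, 0, 0.096]},
    {"offset": [25, -30, 0], "rotation": [0, 0, 0]},
    {"offset": [25, -30, 0], "rotation": [0, 0, 0]},
    {"offset": [25, -30, 0], "rotation": [0, 0, 0]},
    {"offset": [25, -30, 0], "rotation": [0, 0, 0]},
    {"offset": [25, -30, 0], "rotation": [0, 0, 0]},
    {"offset": [25, -30, 0], "rotation": [0, 0, 0]},
    {"offset": [25, -30, 0], "rotation": [0, 0, 0]},
    {"offset": [25, -30, 0], "rotation": [0, 0, 0]}
  ],
  "grip": 0
}}

```text
time: 3.6
tool_pos: [0.4221, -0.2177, 0.2913]
tool_rot: [3.137, -0.0, 0.039]
contact_force: [1.4, -0.0, 0.3]
opening: 0.0917
```

```bash
python3 g.py .639 .107 .25 .076
```

```text
pos [ 0.4221 -0.2177  0.2913] rot [ 3.1373 -0.0003  0.0392] q6 0.9 t 3.6 open 0.09169631021282686 F [ 1.3713 -0.0116  0.2569]
off mm now [ 229.4 -316.1   40. ] rotvec [ 0.0043 -0.0003 -0.0368] off mm after turn [ 240.9 -307.3   41.3]
```

{"fn": "apply_moves", "kwargs": {
  "motion": [
    {"offset": [21, -28, 0], "rotation": [0, 0, -0.018]},
    {"offset": [21, -28, 0], "rotation": [0, 0, -0.018]},
    {"offset": [21, -28, 2], "rotation": [0, 0, 0]},
    {"offset": [21, -28, 2], "rotation": [0, 0, 0]},
    {"offset": [21, -28, 2], "rotation": [0, 0, 0]},
    {"offset": [21, -28, 4], "rotation": [0, 0, 0]},
    {"offset": [21, -28, 4], "rotation": [0, 0, 0]},
    {"offset": [21, -28, 4], "rotation": [0, 0, 0]},
    {"offset": [21, -28, 4], "rotation": [0, 0, 0]},
    {"offset": [21, -28, 4], "rotation": [0, 0, 0]},
    {"offset": [15, -15, 4], "rotation": [0, 0, 0]},
    {"offset": [0, 0, 0], "rotation": [0, 0, 0]}
  ]
}}

```text
time: 4.6
tool_pos: [0.6358, 0.1181, 0.2593]
tool_rot: [3.137, -0.006, 0.085]
contact_force: [-1.5, -0.2, -0.5]
opening: 0.092
```

```bash
python3 g.py .639 .107 .25 .076
```

```text
pos [0.6358 0.1181 0.2593] rot [ 3.1367 -0.0056  0.0849] q6 1.55 t 4.6 open 0.09200610522967739 F [-1.4653 -0.2446 -0.5232]
off mm now [ 2.2 11.2  9.4] rotvec [ 0.0049 -0.0056  0.0088] off mm after turn [ 2.4 11.3  9.3]
```

{"fn": "apply_moves", "kwargs": {
  "motion": [
    {"offset": [2, 11, 9], "rotation": [0.005, -0.005, 0.009]},
    {"offset": [0, 0, 20], "rotation": [0, 0, 0]},
    {"offset": [0, 0, 20], "rotation": [0, 0, 0]},
    {"offset": [0, 0, 0], "rotation": [0, 0, 0]},
    {"offset": [0, 0, 0], "rotation": [0, 0, 0]}
  ]
}}

```text
time: 5.02
tool_pos: [0.6384, 0.1024, 0.2074]
tool_rot: [3.141, 0.001, 0.074]
contact_force: [-0.8, -0.2, 0.8]
opening: 0.092
```

```bash
python3 g.py .639 .107 .173 .076; python3 - <<'E'
from m import *
p=snap('scene','s2.png')
u,v=proj(p,(.64,.107,.12)).astype(int);print(u,v)
cv2.imwrite('pics/s2c.png',cv2.resize(p['img'][v-75:v+75,u-75:u+75,::-1],None,fx=4,fy=4,interpolation=cv2.INTER_CUBIC))
E
```

```text
pos [0.6384 0.1024 0.2074] rot [3.141  0.0013 0.0742] q6 1.54 t 5.0167 open 0.09196588166542359 F [-0.778  -0.2144  0.8188]
off mm now [ 1.  -4.5 34.4] rotvec [ 0.0006  0.0013 -0.0018] off mm after turn [ 0.9 -4.5 34.4]
379 227
```

View pics/s2c.png

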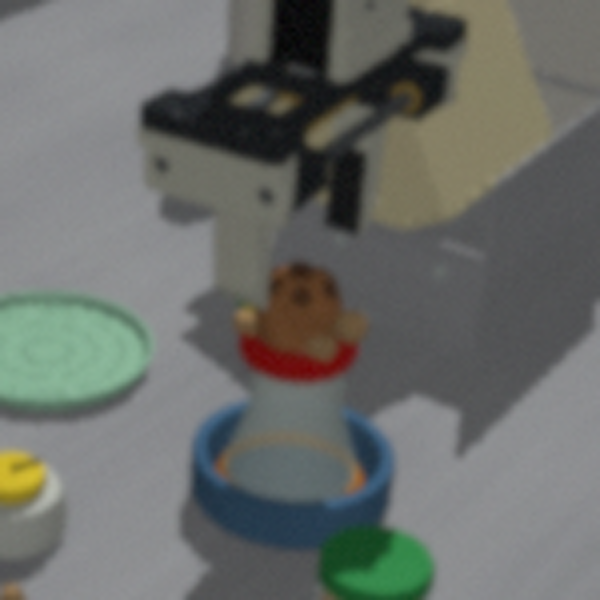

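The turtle (302,310 in the crop) is between the open fingers (240,295 and 345,220). Descending.

{"fn": "apply_moves", "kwargs": {
  "motion": [
    {"offset": [1, -4, 10], "rotation": [0, 0, 0]},
    {"offset": [0, 0, 10], "rotation": [0, 0, 0]},
    {"offset": [0, 0, 8], "rotation": [0, 0, 0]},
    {"offset": [0, 0, 4], "rotation": [0, 0, 0]},
    {"offset": [0, 0, 0], "rotation": [0, 0, 0]},
    {"offset": [0, 0, 0], "rotation": [0, 0, 0]}
  ]
}}

```text
time: 5.57
tool_pos: [0.6399, 0.1045, 0.1755]
tool_rot: [3.141, -0.003, 0.071]
contact_force: [-0.9, 0.7, -0.0]
opening: 0.0918
```

```bash
python3 g.py .639 .107 .173 .076
```

```text
pos [0.6399 0.1045 0.1755] rot [ 3.1406 -0.0028  0.0713] q6 1.54 t 5.5667 open 0.09182877192778027 F [-0.8928  0.654  -0.0066]
off mm now [-0.7 -2.6  2.5] rotvec [ 0.001  -0.0028 -0.0047] off mm after turn [-0.7 -2.6  2.5]
```

{"fn": "apply_moves", "kwargs": {
  "motion": [
    {"offset": [0, -2, 2], "rotation": [0, 0, 0]},
    {"offset": [0, 0, 0], "rotation": [0, 0, 0]},
    {"offset": [0, 0, 0], "rotation": [0, 0, 0]},
    {"offset": [0, 0, 0], "rotation": [0, 0, 0]},
    {"offset": [0, 0, 0], "rotation": [0, 0, 0]},
    {"offset": [0, 0, 0], "rotation": [0, 0, 0]},
    {"offset": [0, 0, 0], "rotation": [0, 0, 0]},
    {"offset": [0, 0, 0], "rotation": [0, 0, 0]}
  ],
  "grip": 0.7,
  "grip_force": 12
}}

```text
time: 6.23
tool_pos: [0.6404, 0.1072, 0.175]
tool_rot: [3.14, -0.006, 0.072]
contact_force: [0.3, -0.3, -1.3]
opening: 0.0435
```

```bash
python3 g.py .639 .107 .25 .076
```

```text
pos [0.6404 0.1072 0.175 ] rot [ 3.1405 -0.0057  0.0722] q6 1.55 t 6.2333 open 0.04347417142250653 F [ 0.2524 -0.2892 -1.3315]
off mm now [ -1.    0.2 -75. ] rotvec [ 0.0011 -0.0057 -0.0038] off mm after turn [ -1.4   0.1 -75. ]
```

{"fn": "apply_moves", "kwargs": {
  "motion": [
    {"offset": [0, 0, -6], "rotation": [0, 0, 0]},
    {"offset": [0, 0, -10], "rotation": [0, 0, 0]},
    {"offset": [0, 0, -15], "rotation": [0, 0, 0]},
    {"offset": [0, 0, -20], "rotation": [0, 0, 0]},
    {"offset": [0, 0, -25], "rotation": [0, 0, 0]},
    {"offset": [0, 0, -25], "rotation": [0, 0, 0]},
    {"offset": [0, 0, 0], "rotation": [0, 0, 0]}
  ]
}}

```text
time: 6.82
tool_pos: [0.6391, 0.1071, 0.2827]
tool_rot: [3.141, -0.003, 0.072]
contact_force: [1.4, 0.0, 0.8]
opening: 0.0437
```

```bash
python3 g.py .498 .387 .27 .076;  python3 - <<'E'
from m import *
p=snap('scene','s3.png')
u,v=proj(p,(.64,.107,.12)).astype(int);print(u,v)
cv2.imwrite('pics/s3c.png',cv2.resize(p['img'][v-95:v+75,u-75:u+75,::-1],None,fx=3.5,fy=3.5,interpolation=cv2.INTER_CUBIC))
E
```

```text
pos [0.6391 0.1071 0.2827] rot [ 3.1406 -0.0028  0.072 ] q6 1.55 t 6.8167 open 0.04367159474686923 F [1.3637 0.0255 0.7518]
off mm now [-120.6 -289.3   12.1] rotvec [ 0.001  -0.0028 -0.004 ] off mm after turn [-119.4 -289.8   12.7]
379 227
```

View pics/s3c.png

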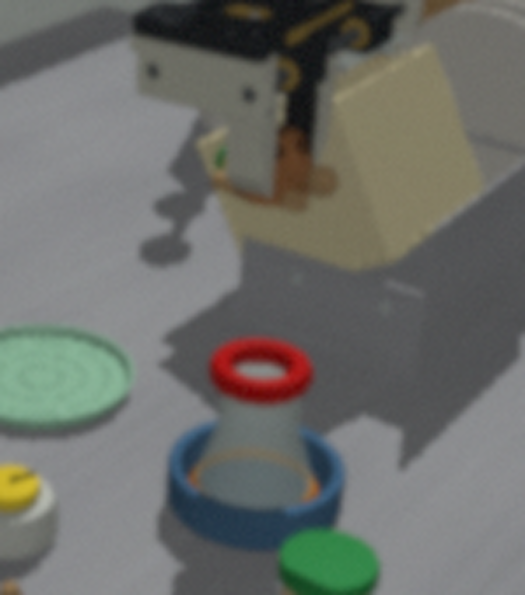

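Turtle held (crop 290,170), ring still on cup (260,370). Over to the bin.

{"fn": "apply_moves", "kwargs": {
  "motion": [
    {"offset": [-12, -20, 0], "rotation": [0, 0, 0]},
    {"offset": [-12, -29, 0], "rotation": [0, 0, 0]},
    {"offset": [-12, -29, 0], "rotation": [0, 0, 0]},
    {"offset": [-12, -29, 0], "rotation": [0, 0, 0]},
    {"offset": [-12, -29, 0], "rotation": [0, 0, 0]},
    {"offset": [-12, -29, 0], "rotation": [0, 0, 0]},
    {"offset": [-12, -29, 0], "rotation": [0, 0, 0]},
    {"offset": [-12, -29, 0], "rotation": [0, 0, 0]},
    {"offset": [-12, -29, 0], "rotation": [0, 0, 0]},
    {"offset": [-12, -29, 0], "rotation": [0, 0, 0]},
    {"offset": [0, 0, 0], "rotation": [0, 0, 0]}
  ]
}}

```text
time: 7.78
tool_pos: [0.49, 0.3861, 0.2703]
tool_rot: [3.136, 0.014, 0.064]
contact_force: [-0.2, -0.8, -1.2]
opening: 0.0437
```

```bash
python3 g.py .498 .387 .215 .03
```

```text
pos [0.49   0.3861 0.2703] rot [3.1356 0.0142 0.064 ] q6 2.05 t 7.7833 open 0.043721367201350746 F [-0.1595 -0.789  -1.1726]
off mm now [ 8.8 -0.7 55.2] rotvec [0.0063 0.0141 0.0341] off mm after turn [ 8.  -0.6 55.3]
```

{"fn": "apply_moves", "kwargs": {
  "motion": [
    {"offset": [8, 0, 5], "rotation": [0, 0.01, 0.03]},
    {"offset": [0, 0, 15], "rotation": [0, 0, 0]},
    {"offset": [0, 0, 15], "rotation": [0, 0, 0]},
    {"offset": [0, 0, 15], "rotation": [0, 0, 0]},
    {"offset": [0, 0, 8], "rotation": [0, 0, 0]},
    {"offset": [0, 0, 0], "rotation": [0, 0, 0]},
    {"offset": [0, 0, 0], "rotation": [0, 0, 0]}
  ]
}}

```text
time: 8.37
tool_pos: [0.4942, 0.3869, 0.2048]
tool_rot: [3.131, 0.011, 0.039]
contact_force: [-0.2, 0.1, 0.5]
opening: 0.0434
```

```bash
python3 g.py .498 .387 .21 .03;  python3 - <<'E'
from m import *
p=snap('scene','s4.png')
E
```

```text
pos [0.4942 0.3869 0.2048] rot [3.1306 0.011  0.0387] q6 2.08 t 8.3667 open 0.04343482656285465 F [-0.1917  0.0541  0.5095]
off mm now [ 3.7  0.1 -5.3] rotvec [0.011  0.011  0.0088] off mm after turn [ 3.8  0.  -5.2]
```

View pics/s4.png

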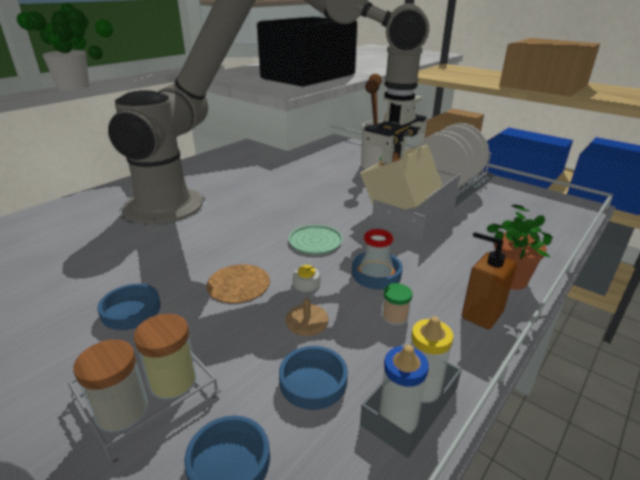

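Fingers are in the bin mouth (398,155), so I release.

{"fn": "apply_moves", "kwargs": {
  "motion": [
    {"offset": [0, 0, 0], "rotation": [0, 0, 0]},
    {"offset": [0, 0, 0], "rotation": [0, 0, 0]},
    {"offset": [0, 0, 0], "rotation": [0, 0, 0]},
    {"offset": [0, 0, 0], "rotation": [0, 0, 0]},
    {"offset": [0, 0, -15], "rotation": [0, 0, 0]},
    {"offset": [0, 0, -30], "rotation": [0, 0, 0]},
    {"offset": [0, 0, -30], "rotation": [0, 0, 0]},
    {"offset": [0, 0, 0], "rotation": [0, 0, 0]}
  ],
  "grip": 0.3
}}

```text
time: 9.08
tool_pos: [0.4957, 0.3876, 0.2859]
tool_rot: [3.132, 0.008, 0.038]
contact_force: [0.3, 0.1, 1.0]
opening: 0.0642
```

```bash
cat > ringm.py <<'E'
from m import *
def red(im,box):
    h=cv2.cvtColor(im,cv2.COLOR_RGB2HSV);m=((h[...,0]<6)|(h[...,0]>174))&(h[...,1]>150)&(h[...,2]>60)
    k=np.zeros(m.shape,np.uint8);x0,y0,x1,y1=box;k[y0:y1,x0:x1]=m[y0:y1,x0:x1]
    c=max(cv2.findContours(k,cv2.RETR_EXTERNAL,cv2.CHAIN_APPROX_NONE)[0],key=cv2.contourArea);return cv2.convexHull(c)[:,0].astype(float)
E
python3 g.py .640 .107 .26 .03;  python3 - <<'E'
from ringm import *
p=snap('top','t5.png');im=p['img']
pts=red(im,(255,180,320,245));print(len(pts),circ(p,pts,.094),circ(p,pts,.101))
print('dish',circ(p,blob(im,(95,100,30),(125,255,255),(255,180,320,245)),.03))
E
```

```text
pos [0.4957 0.3876 0.2859] rot [3.1322 0.0077 0.0381] q6 2.08 t 9.0833 open 0.0641688808116063 F [0.3    0.112  0.9697]
off mm now [133.7 285.6  27.5] rotvec [0.0094 0.0077 0.0081] off mm after turn [135.8 284.8  25.9]
20 (array([0.6397, 0.1076]), np.float64(0.05888044432441783)) (array([0.6381, 0.1072]), np.float64(0.05859263646082444))
dish (array([0.64  , 0.1066]), np.float64(0.10714003524820996))
```

View pics/t5.png

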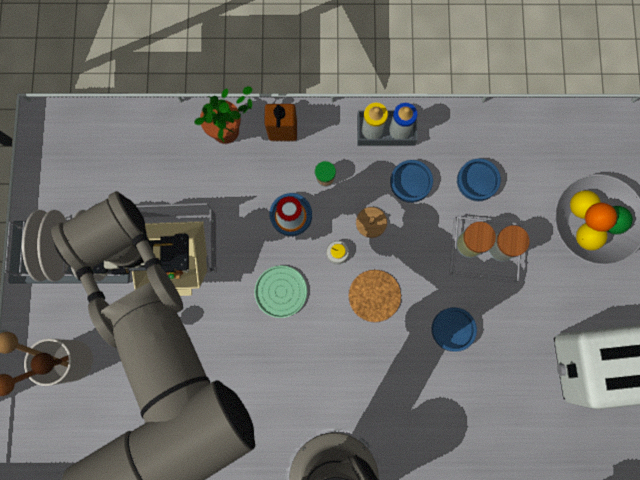

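Turtle lies in the bin (around 180,275); the ring is centred at (.6395,.1073), diameter 59 mm measured, which matches.

{"fn": "apply_moves", "kwargs": {
  "motion": [
    {"offset": [10, 20, 0], "rotation": [0, 0, 0]},
    {"offset": [14, 29, 0], "rotation": [0, 0, 0]},
    {"offset": [14, 29, 0], "rotation": [0, 0, 0]},
    {"offset": [14, 29, 0], "rotation": [0, 0, 0]},
    {"offset": [14, 29, 0], "rotation": [0, 0, 0]},
    {"offset": [14, 29, 0], "rotation": [0, 0, 0]},
    {"offset": [14, 29, 0], "rotation": [0, 0, 0]},
    {"offset": [14, 29, 5], "rotation": [0, 0, 0]},
    {"offset": [14, 29, 10], "rotation": [0, 0, 0]},
    {"offset": [10, 25, 10], "rotation": [0, 0, 0]},
    {"offset": [0, 0, 0], "rotation": [0, 0, 0]},
    {"offset": [0, 0, 0], "rotation": [0, 0, 0]}
  ],
  "grip": 0
}}

```text
time: 10.13
tool_pos: [0.6407, 0.1038, 0.2508]
tool_rot: [3.131, 0.017, 0.043]
contact_force: [0.1, 0.4, 1.0]
opening: 0.0918
```

```bash
python3 g.py .6395 .1073 .156 .03
```

```text
pos [0.6407 0.1038 0.2508] rot [3.1312 0.0172 0.043 ] q6 1.58 t 10.1333 open 0.09178927909904458 F [0.1225 0.41   0.9612]
off mm now [ 0.6 -4.5 94.7] rotvec [0.0105 0.0171 0.0131] off mm after turn [-1.1 -3.5 94.8]
```

{"fn": "apply_moves", "kwargs": {
  "motion": [
    {"offset": [0, -4, 15], "rotation": [0.01, 0.017, 0.01]},
    {"offset": [0, 0, 20], "rotation": [0, 0, 0]},
    {"offset": [0, 0, 20], "rotation": [0, 0, 0]},
    {"offset": [0, 0, 15], "rotation": [0, 0, 0]},
    {"offset": [0, 0, 10], "rotation": [0, 0, 0]},
    {"offset": [0, 0, 0], "rotation": [0, 0, 0]},
    {"offset": [0, 0, 0], "rotation": [0, 0, 0]}
  ]
}}

```text
time: 10.72
tool_pos: [0.638, 0.1129, 0.1675]
tool_rot: [-3.14, -0.0, 0.036]
contact_force: [1.2, -0.1, 0.4]
opening: 0.092
```

```bash
python3 g.py .6395 .1073 .156 .03
```

```text
pos [0.638  0.1129 0.1675] rot [-3.1402 -0.0003  0.0361] q6 1.59 t 10.7167 open 0.0920179408542052 F [ 1.1529 -0.089   0.3515]
off mm now [ 1.3  5.6 11.5] rotvec [-0.0014 -0.0003  0.0061] off mm after turn [ 1.4  5.6 11.5]
```

{"fn": "apply_moves", "kwargs": {
  "motion": [
    {"offset": [1, 5, 4], "rotation": [0, 0, 0]},
    {"offset": [0, 0, 6], "rotation": [0, 0, 0]},
    {"offset": [0, 0, 0], "rotation": [0, 0, 0]},
    {"offset": [0, 0, 0], "rotation": [0, 0, 0]},
    {"offset": [0, 0, 0], "rotation": [0, 0, 0]}
  ]
}}

```text
time: 11.13
tool_pos: [0.6405, 0.1085, 0.16]
tool_rot: [-3.14, -0.006, 0.037]
contact_force: [0.4, -0.0, -0.1]
opening: 0.0918
```

```bash
python3 g.py .6395 .1073 .156 .03
```

```text
pos [0.6405 0.1085 0.16  ] rot [-3.14   -0.0058  0.0373] q6 1.58 t 11.1333 open 0.09177551931512122 F [ 0.3666 -0.0355 -0.0573]
off mm now [-1.   1.2  4. ] rotvec [-0.0016 -0.0058  0.0073] off mm after turn [-1.   1.2  4. ]
```

{"fn": "apply_moves", "kwargs": {
  "motion": [
    {"offset": [-1, 1, 4], "rotation": [0, -0.005, 0]},
    {"offset": [0, 0, 0], "rotation": [0, 0, 0]},
    {"offset": [0, 0, 0], "rotation": [0, 0, 0]}
  ]
}}

```text
time: 11.38
tool_pos: [0.6399, 0.1072, 0.1567]
tool_rot: [-3.14, -0.002, 0.037]
contact_force: [-0.2, 0.3, -0.4]
opening: 0.0921
```

{"fn": "apply_moves", "kwargs": {
  "motion": [
    {"offset": [0, 0, 0], "rotation": [0, 0, 0]},
    {"offset": [0, 0, 0], "rotation": [0, 0, 0]},
    {"offset": [0, 0, 0], "rotation": [0, 0, 0]},
    {"offset": [0, 0, 0], "rotation": [0, 0, 0]},
    {"offset": [0, 0, 0], "rotation": [0, 0, 0]},
    {"offset": [0, 0, 0], "rotation": [0, 0, 0]}
  ],
  "grip": 0.6,
  "grip_force": 8
}}

```text
time: 11.88
tool_pos: [0.64, 0.1072, 0.1569]
tool_rot: [-3.14, -0.002, 0.037]
contact_force: [-0.1, -0.4, 0.3]
opening: 0.0605
```

{"fn": "apply_moves", "kwargs": {
  "motion": [
    {"offset": [0, 0, -4], "rotation": [0, 0, 0]},
    {"offset": [0, 0, -6], "rotation": [0, 0, 0]},
    {"offset": [0, 0, -15], "rotation": [0, 0, 0]},
    {"offset": [0, 0, -20], "rotation": [0, 0, 0]},
    {"offset": [0, 0, -20], "rotation": [0, 0, 0]},
    {"offset": [0, 0, -15], "rotation": [0, 0, 0]},
    {"offset": [0, 0, 0], "rotation": [0, 0, 0]}
  ]
}}

```text
time: 12.47
tool_pos: [0.6392, 0.1071, 0.2412]
tool_rot: [-3.14, 0.001, 0.037]
contact_force: [0.6, -1.3, 0.3]
opening: 0.0604
```

```bash
python3 g.py .6235 -.0975 .17 .0;  python3 - <<'E'
from ringm import *
p=snap('scene','s6.png')
u,v=proj(p,(.64,.107,.12)).astype(int);print(u,v)
cv2.imwrite('pics/s6c.png',cv2.resize(p['img'][v-95:v+75,u-75:u+75,::-1],None,fx=3.5,fy=3.5,interpolation=cv2.INTER_CUBIC))
E
```

```text
pos [0.6392 0.1071 0.2412] rot [-3.14    0.0005  0.0371] q6 1.58 t 12.4667 open 0.06037149545369551 F [ 0.6023 -1.2807  0.3453]
off mm now [-23.2 204.   70.9] rotvec [-0.0016  0.0005  0.0371] off mm after turn [-15.7 204.6  71.2]
379 227
```

View pics/s6c.png

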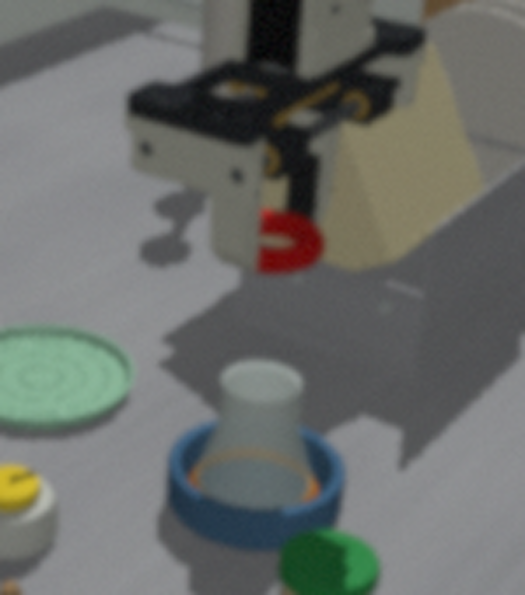

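Ring held flat (crop 285,240), cup undisturbed. To the post.

{"fn": "apply_moves", "kwargs": {
  "motion": [
    {"offset": [-2, 15, 0], "rotation": [0, 0, 0.018]},
    {"offset": [-2, 25, 0], "rotation": [0, 0, 0.018]},
    {"offset": [-2, 30, 0], "rotation": [0, 0, 0]},
    {"offset": [-2, 30, 5], "rotation": [0, 0, 0]},
    {"offset": [-2, 30, 10], "rotation": [0, 0, 0]},
    {"offset": [-2, 30, 15], "rotation": [0, 0, 0]},
    {"offset": [-2, 25, 15], "rotation": [0, 0, 0]},
    {"offset": [-2, 15, 15], "rotation": [0, 0, 0]},
    {"offset": [0, 0, 0], "rotation": [0, 0, 0]},
    {"offset": [0, 0, 0], "rotation": [0, 0, 0]}
  ]
}}

```text
time: 13.35
tool_pos: [0.6154, -0.1074, 0.1662]
tool_rot: [-3.138, 0.017, -0.007]
contact_force: [0.4, 0.5, 0.5]
opening: 0.0601
```

```bash
python3 g.py .624 -.098 .14 .0
```

```text
pos [ 0.6154 -0.1074  0.1662] rot [-3.1385  0.0172 -0.0068] q6 1.28 t 13.35 open 0.06008134596641681 F [0.4309 0.4843 0.5403]
off mm now [ 9.  -9.3 26.1] rotvec [-0.0032  0.0171 -0.0068] off mm after turn [ 8.6 -9.4 26.2]
```

{"fn": "apply_moves", "kwargs": {
  "motion": [
    {"offset": [9, -9, 10], "rotation": [-0.003, 0.017, -0.006]},
    {"offset": [0, 0, 12], "rotation": [0, 0, 0]},
    {"offset": [0, 0, 0], "rotation": [0, 0, 0]},
    {"offset": [0, 0, 0], "rotation": [0, 0, 0]}
  ]
}}

```text
time: 13.68
tool_pos: [0.6235, -0.0975, 0.1428]
tool_rot: [-3.141, 0.002, -0.001]
contact_force: [0.4, 0.4, -0.4]
opening: 0.0602
```

```bash
python3 g.py .624 -.098 .084 .0;  python3 - <<'E'
from ringm import *
p=snap('scene','s7.png')
u,v=proj(p,(.624,-.098,.06)).astype(int);print(u,v)
cv2.imwrite('pics/s7c.png',cv2.resize(p['img'][v-75:v+75,u-75:u+75,::-1],None,fx=4,fy=4,interpolation=cv2.INTER_CUBIC))
E
```

```text
pos [ 0.6235 -0.0975  0.1428] rot [-3.1409  0.0023 -0.0014] q6 1.3 t 13.6833 open 0.0601796198307737 F [ 0.4042  0.3568 -0.3638]
off mm now [ 0.7  0.5 58.8] rotvec [-0.0007  0.0023 -0.0014] off mm after turn [ 0.5  0.5 58.8]
306 295
```

View pics/s7c.png

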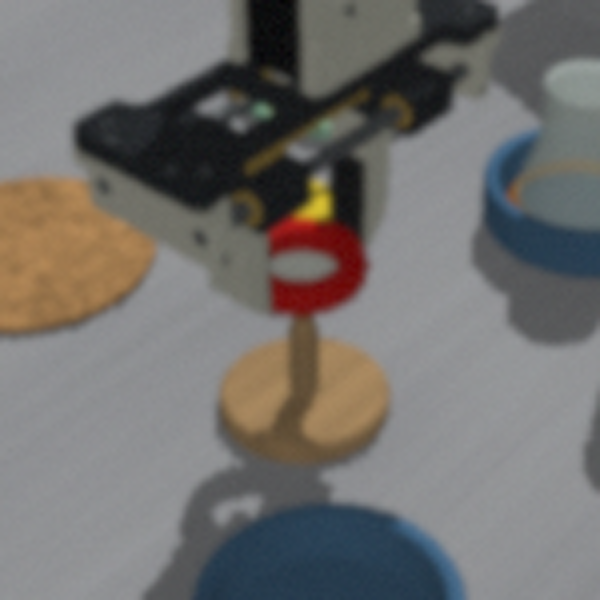

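Ring hole (305,265) is over the post (303,330). Lowering.

{"fn": "apply_moves", "kwargs": {
  "motion": [
    {"offset": [0, 0, 8], "rotation": [0, 0, 0]},
    {"offset": [0, 0, 12], "rotation": [0, 0, 0]},
    {"offset": [0, 0, 12], "rotation": [0, 0, 0]},
    {"offset": [0, 0, 12], "rotation": [0, 0, 0]},
    {"offset": [0, 0, 8], "rotation": [0, 0, 0]},
    {"offset": [0, 0, 0], "rotation": [0, 0, 0]},
    {"offset": [0, 0, 0], "rotation": [0, 0, 0]}
  ]
}}

```text
time: 14.32
tool_pos: [0.6234, -0.0966, 0.0877]
tool_rot: [3.142, 0.001, 0.001]
contact_force: [0.4, -1.0, 0.5]
opening: 0.0604
```

```bash
python3 g.py .624 -.098 .083 .0
```

```text
pos [ 0.6234 -0.0966  0.0877] rot [3.1415 0.0006 0.0005] q6 1.3 t 14.3167 open 0.06039059646171063 F [ 0.4399 -1.0417  0.4593]
off mm now [0.6 1.4 4.7] rotvec [0.0001 0.0006 0.0005] off mm after turn [0.6 1.4 4.7]
```

{"fn": "apply_moves", "kwargs": {
  "motion": [
    {"offset": [0, 1, 4], "rotation": [0, 0, 0]},
    {"offset": [0, 0, 0], "rotation": [0, 0, 0]},
    {"offset": [0, 0, 0], "rotation": [0, 0, 0]}
  ]
}}

```text
time: 14.57
tool_pos: [0.6238, -0.0978, 0.0841]
tool_rot: [3.141, -0.001, 0.001]
contact_force: [0.3, 0.1, -0.5]
opening: 0.0604
```

{"fn": "apply_moves", "kwargs": {
  "motion": [
    {"offset": [0, 0, 0], "rotation": [0, 0, 0]},
    {"offset": [0, 0, 0], "rotation": [0, 0, 0]},
    {"offset": [0, 0, 0], "rotation": [0, 0, 0]},
    {"offset": [0, 0, 0], "rotation": [0, 0, 0]},
    {"offset": [0, 0, 0], "rotation": [0, 0, 0]},
    {"offset": [0, 0, -15], "rotation": [0, 0, 0]},
    {"offset": [0, 0, -30], "rotation": [0, 0, 0]},
    {"offset": [0, 0, -35], "rotation": [0, 0, 0]},
    {"offset": [0, 0, -35], "rotation": [0, 0, 0]},
    {"offset": [0, 0, -35], "rotation": [0, 0, 0]},
    {"offset": [0, 0, -20], "rotation": [0, 0, 0]},
    {"offset": [0, 0, 0], "rotation": [0, 0, 0]}
  ],
  "grip": 0
}}

```text
time: 15.57
tool_pos: [0.623, -0.0976, 0.2617]
tool_rot: [-3.141, 0.002, 0.0]
contact_force: [-1.1, 0.2, 0.7]
opening: 0.0917
```

```bash
python3 g.py .64 .107 .26 .0;  python3 - <<'E'
from ringm import *
p=snap('scene','s8.png')
u,v=proj(p,(.624,-.098,.06)).astype(int)
cv2.imwrite('pics/s8c.png',cv2.resize(p['img'][v-75:v+75,u-75:u+75,::-1],None,fx=4,fy=4,interpolation=cv2.INTER_CUBIC))
q=read_camera('top');h=cv2.cvtColor(q['img'],cv2.COLOR_RGB2HSV)
print('dish',circ(q,blob(q['img'],(95,100,30),(125,255,255),(255,180,320,245)),.03))
o=blob(q['img'],(5,150,60),(22,255,255),(255,180,320,245));print('lip',len(o),circ(q,o,.008),circ(q,o,.012))
for pp in (p,q): print([(d['location'],d['score']) for d in tip_of('cup',pp)])
u,v=proj(q,(.64,.107,.05)).astype(int);print(u,v)
cv2.imwrite('pics/t8c.png',cv2.resize(q['img'][v-40:v+40,u-40:u+40,::-1],None,fx=7,fy=7,interpolation=cv2.INTER_CUBIC))
E
```

```text
pos [ 0.623  -0.0976  0.2617] rot [-3.1414  0.0015  0.0004] q6 1.29 t 15.5667 open 0.09166806422706941 F [-1.1046  0.1902  0.745 ]
off mm now [  17.  -204.6    1.7] rotvec [-0.0002  0.0015  0.0004] off mm after turn [  17.  -204.6    1.7]
dish (array([0.64  , 0.1066]), np.float64(0.1072445364125291))
lip 18 (array([0.6401, 0.109 ]), np.float64(0.07865889320844002)) (array([0.6393, 0.1087]), np.float64(0.07845163395270437))
[([0.6365, 0.1055, 0.009], 0.9)]
[([0.6441, 0.1092, 0.0078], 0.61)]
290 212
```

View pics/s8c.png

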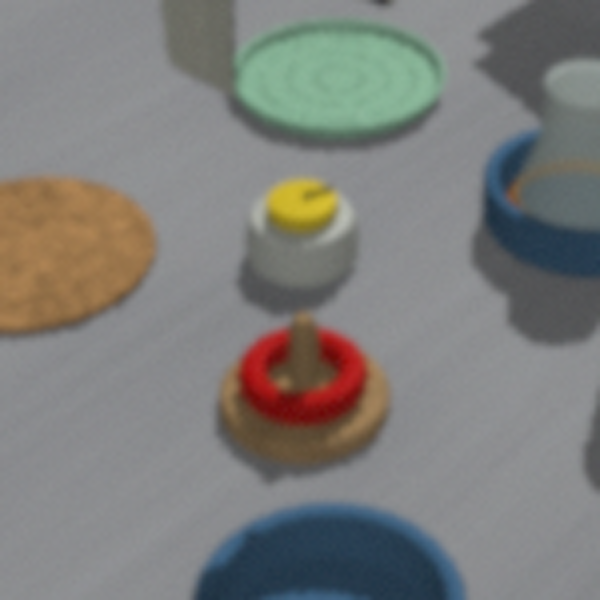

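View pics/t8c.png

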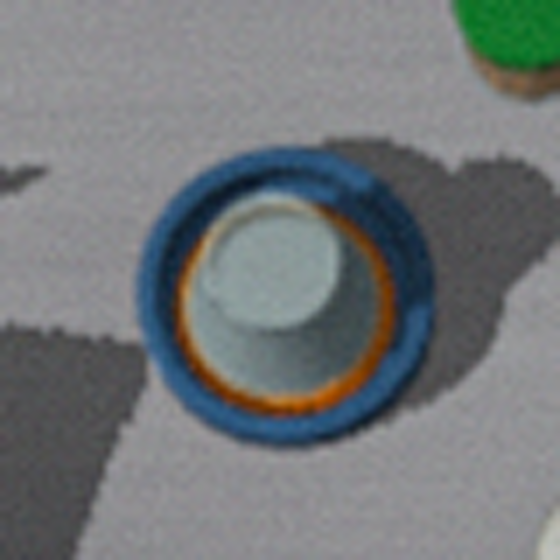

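Ring sits flat around the post (crop 303,375). The cup's lip and top both put its centre at about (.640,.108).

{"fn": "apply_moves", "kwargs": {
  "motion": [
    {"offset": [2, -15, 0], "rotation": [0, 0, 0]},
    {"offset": [2, -25, 0], "rotation": [0, 0, 0]},
    {"offset": [2, -30, 0], "rotation": [0, 0, 0]},
    {"offset": [2, -30, 0], "rotation": [0, 0, 0]},
    {"offset": [2, -30, 5], "rotation": [0, 0, 0]},
    {"offset": [2, -30, 10], "rotation": [0, 0, 0]},
    {"offset": [2, -25, 15], "rotation": [0, 0, 0]},
    {"offset": [2, -15, 15], "rotation": [0, 0, 0]},
    {"offset": [0, 0, 0], "rotation": [0, 0, 0]},
    {"offset": [0, 0, 0], "rotation": [0, 0, 0]}
  ]
}}

```text
time: 16.6
tool_pos: [0.6293, 0.1195, 0.1888]
tool_rot: [-3.135, 0.045, -0.001]
contact_force: [0.2, -0.9, 0.5]
opening: 0.0919
```

```bash
python3 g.py .640 .108 .128 .0; python3 - <<'E'
from m import *
q=read_camera('top');print(back(q,(288.9,209.4),.087))
E
```

```text
pos [0.6293 0.1195 0.1888] rot [-3.1346  0.0451 -0.0014] q6 1.63 t 16.6 open 0.09191784248870809 F [ 0.2303 -0.8672  0.5146]
off mm now [13.5 11.9 60.1] rotvec [-0.007   0.0451 -0.0015] off mm after turn [10.7 11.5 60.8]
[0.6383 0.1075 0.087 ]
```

{"fn": "apply_moves", "kwargs": {
  "motion": [
    {"offset": [11, 12, 0], "rotation": [-0.007, 0.045, 0]},
    {"offset": [0, 0, 0], "rotation": [0, 0, 0]},
    {"offset": [0, 0, 0], "rotation": [0, 0, 0]}
  ]
}}

```text
time: 16.9
tool_pos: [0.6397, 0.1055, 0.1876]
tool_rot: [3.141, 0.003, -0.004]
contact_force: [0.2, 0.1, -0.4]
opening: 0.0915
```

```bash
python3 g.py .6395 .1077 .128 .0
```

```text
pos [0.6397 0.1055 0.1876] rot [ 3.1414  0.0028 -0.0037] q6 1.62 t 16.9 open 0.0915469448855243 F [ 0.1994  0.0656 -0.358 ]
off mm now [-0.  -2.2 59.6] rotvec [ 0.0002  0.0028 -0.0037] off mm after turn [-0.2 -2.2 59.6]
```

{"fn": "apply_moves", "kwargs": {
  "motion": [
    {"offset": [0, -2, 10], "rotation": [0, 0, 0]},
    {"offset": [0, 0, 15], "rotation": [0, 0, 0]},
    {"offset": [0, 0, 15], "rotation": [0, 0, 0]},
    {"offset": [0, 0, 12], "rotation": [0, 0, 0]},
    {"offset": [0, 0, 3], "rotation": [0, 0, 0]},
    {"offset": [0, 0, 0], "rotation": [0, 0, 0]},
    {"offset": [0, 0, 0], "rotation": [0, 0, 0]}
  ]
}}

```text
time: 17.48
tool_pos: [0.639, 0.1055, 0.1312]
tool_rot: [-3.14, 0.004, -0.01]
contact_force: [0.2, -1.2, -0.3]
opening: 0.0918
```

```bash
python3 g.py .6395 .1077 .128 .0
```

```text
pos [0.639  0.1055 0.1312] rot [-3.1403  0.0044 -0.0103] q6 1.63 t 17.4833 open 0.09178478208867846 F [ 0.2046 -1.1902 -0.2575]
off mm now [ 0.5 -2.2  3.2] rotvec [-0.0013  0.0044 -0.0103] off mm after turn [ 0.5 -2.2  3.2]
```

{"fn": "apply_moves", "kwargs": {
  "motion": [
    {"offset": [0, -2, 2], "rotation": [0, 0.004, 0]},
    {"offset": [0, 0, 0], "rotation": [0, 0, 0]},
    {"offset": [0, 0, 0], "rotation": [0, 0, 0]}
  ]
}}

```text
time: 17.73
tool_pos: [0.6397, 0.1077, 0.1308]
tool_rot: [-3.14, -0.002, -0.011]
contact_force: [-0.9, -0.7, 0.7]
opening: 0.092
```

{"fn": "apply_moves", "kwargs": {
  "motion": [
    {"offset": [0, 0, 0], "rotation": [0, 0, 0]},
    {"offset": [0, 0, 0], "rotation": [0, 0, 0]},
    {"offset": [0, 0, 0], "rotation": [0, 0, 0]},
    {"offset": [0, 0, 0], "rotation": [0, 0, 0]},
    {"offset": [0, 0, 0], "rotation": [0, 0, 0]},
    {"offset": [0, 0, 0], "rotation": [0, 0, 0]},
    {"offset": [0, 0, 0], "rotation": [0, 0, 0]}
  ],
  "grip": 0.7,
  "grip_force": 10
}}

```text
time: 18.32
tool_pos: [0.6404, 0.1079, 0.1328]
tool_rot: [-3.14, -0.006, -0.011]
contact_force: [0.3, 0.5, 0.3]
opening: 0.0497
```

```bash
python3 g.py .6395 .1077 .128 .0
```

```text
pos [0.6404 0.1079 0.1328] rot [-3.1398 -0.0056 -0.0105] q6 1.63 t 18.3167 open 0.049671803732396304 F [0.316  0.5379 0.3395]
off mm now [-1.   0.2  4.8] rotvec [-0.0018 -0.0056 -0.0105] off mm after turn [-0.9  0.2  4.8]
```

{"fn": "apply_moves", "kwargs": {
  "motion": [
    {"offset": [0, 0, -4], "rotation": [0, 0, 0]},
    {"offset": [0, 0, -6], "rotation": [0, 0, 0]},
    {"offset": [0, 0, -12], "rotation": [0, 0, 0]},
    {"offset": [0, 0, -20], "rotation": [0, 0, 0]},
    {"offset": [0, 0, -20], "rotation": [0, 0, 0]},
    {"offset": [0, 0, -10], "rotation": [0, 0, 0]},
    {"offset": [0, 0, 0], "rotation": [0, 0, 0]}
  ]
}}

```text
time: 18.9
tool_pos: [0.6393, 0.1077, 0.2082]
tool_rot: [-3.14, -0.002, -0.011]
contact_force: [0.7, 0.0, -1.0]
opening: 0.0484
```

```bash
python3 g.py .4475 .1315 .2 .0;  python3 - <<'E'
from ringm import *
p=snap('scene','s9.png')
u,v=proj(p,(.64,.107,.12)).astype(int);print(u,v)
cv2.imwrite('pics/s9c.png',cv2.resize(p['img'][v-95:v+75,u-75:u+75,::-1],None,fx=3.5,fy=3.5,interpolation=cv2.INTER_CUBIC))
E
```

```text
pos [0.6393 0.1077 0.2082] rot [-3.14   -0.0021 -0.0106] q6 1.63 t 18.9 open 0.04838342940491374 F [ 0.6595  0.0007 -0.961 ]
off mm now [-192.1  -21.8    7.8] rotvec [-0.0016 -0.0021 -0.0106] off mm after turn [-191.8  -23.8    8.2]
379 227
```

View pics/s9c.png

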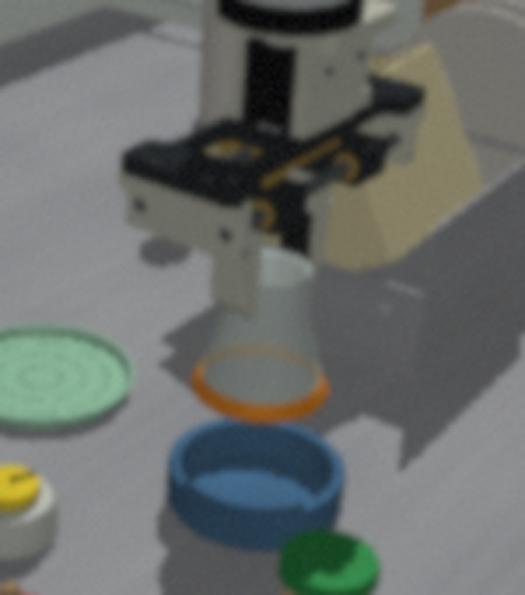

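```bash
python3 - <<'E'
from ringm import *
p=read_camera('scene')
print([(d['location'],d['score']) for d in tip_of('cup',p)])
o=blob(p['img'],(5,150,60),(22,255,255),(330,200,425,300)); print(o[:,0].min(),o[:,0].max(),o[:,1].min(),o[:,1].max())
for z in (.07,.075,.08,.085,.09): 
    c=[proj(p,(.6393+.04*np.cos(a),.1077+.04*np.sin(a),z)) for a in np.linspace(0,6.28,60)]; c=np.array(c);print(z,c.min(0),c.max(0))
E
```

```text
[([0.6347, 0.1035, 0.0858], 0.95)]
359.0 396.0 239.0 252.0
0.07 [358.3296 237.8971] [396.869  258.3392]
0.075 [358.4426 235.9097] [397.0924 256.256 ]
0.08 [358.5562 233.9114] [397.3172 254.1606]
0.085 [358.6704 231.9022] [397.5432 252.0528]
0.09 [358.7853 229.882 ] [397.7706 249.9326]
```

Cup lip bottom measures z≈.083, as expected with no slip. To the tray.

{"fn": "apply_moves", "kwargs": {
  "motion": [
    {"offset": [-15, -2, 0], "rotation": [0, 0, -0.01]},
    {"offset": [-25, -3, 0], "rotation": [0, 0, 0]},
    {"offset": [-25, -3, 0], "rotation": [0, 0, 0]},
    {"offset": [-25, -3, 0], "rotation": [0, 0, 0]},
    {"offset": [-25, -3, 0], "rotation": [0, 0, 0]},
    {"offset": [-25, -3, 0], "rotation": [0, 0, 0]},
    {"offset": [-25, -3, 0], "rotation": [0, 0, 0]},
    {"offset": [-20, -2, 0], "rotation": [0, 0, 0]},
    {"offset": [-6, 0, 0], "rotation": [0, 0, 0]},
    {"offset": [0, 0, 0], "rotation": [0, 0, 0]},
    {"offset": [0, 0, 0], "rotation": [0, 0, 0]}
  ],
  "grip_force": 13
}}

```text
time: 19.97
tool_pos: [0.4323, 0.1292, 0.192]
tool_rot: [3.14, 0.028, -0.001]
contact_force: [0.7, 0.8, -0.8]
opening: 0.0477
```

```bash
python3 g.py .4475 .1315 .132 .0
```

```text
pos [0.4323 0.1292 0.192 ] rot [ 3.1403  0.0277 -0.0014] q6 1.69 t 19.9667 open 0.04773029761443887 F [ 0.6935  0.7628 -0.8176]
off mm now [16.9 -2.4 59.5] rotvec [ 0.0012  0.0277 -0.0014] off mm after turn [15.2 -2.3 60. ]
```

```bash
python3 - <<'E'
from ringm import *
p=snap('scene','s10.png')
print([(d['location'],d['score']) for d in tip_of('cup',p)])
o=blob(p['img'],(5,150,60),(22,255,255),(280,170,380,270)); print(o[:,0].min(),o[:,0].max(),o[:,1].min(),o[:,1].max())
for z in (.05,.06,.066,.07): 
    c=[proj(p,(.429+.04*np.cos(a),.129+.04*np.sin(a),z)) for a in np.linspace(0,6.28,60)]; c=np.array(c);print(z,c.min(0),c.max(0))
u,v=proj(p,(.44,.13,.12)).astype(int);print(u,v)
cv2.imwrite('pics/s10c.png',cv2.resize(p['img'][v-75:v+75,u-75:u+75,::-1],None,fx=4,fy=4,interpolation=cv2.INTER_CUBIC))
E
```

```text
[([0.4233, 0.1287, 0.0696], 0.85)]
293.0 323.0 213.0 221.0
0.05 [292.1027 213.2877] [325.3786 229.2781]
0.06 [291.9745 209.6975] [325.4142 225.5257]
0.066 [291.8969 207.5269] [325.4357 223.256 ]
0.07 [291.845 206.073] [325.4501 221.7351]
312 195
```

View pics/s10c.png

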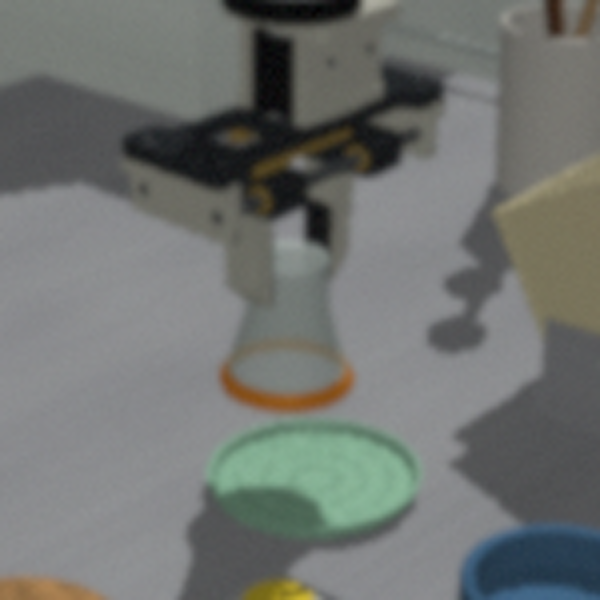

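Cup held upright, bottom at z≈.067. Correcting position and tilt, then lowering.

{"fn": "apply_moves", "kwargs": {
  "motion": [
    {"offset": [15, -2, 0], "rotation": [0, 0.027, 0]},
    {"offset": [0, 0, 10], "rotation": [0, 0, 0]},
    {"offset": [0, 0, 12], "rotation": [0, 0, 0]},
    {"offset": [0, 0, 10], "rotation": [0, 0, 0]},
    {"offset": [0, 0, 0], "rotation": [0, 0, 0]},
    {"offset": [0, 0, 0], "rotation": [0, 0, 0]}
  ]
}}

```text
time: 20.57
tool_pos: [0.4605, 0.1309, 0.1585]
tool_rot: [3.141, -0.017, -0.005]
contact_force: [0.2, 0.1, -0.4]
opening: 0.0485
```

```bash
python3 g.py .4475 .1315 .131 .0
```

```text
pos [0.4605 0.1309 0.1585] rot [ 3.1414 -0.0166 -0.0046] q6 1.7 t 20.5667 open 0.04846808654925659 F [ 0.2425  0.1111 -0.3672]
off mm now [-13.5  -0.5  27.3] rotvec [ 0.0003 -0.0166 -0.0046] off mm after turn [-13.   -0.6  27.5]
```

{"fn": "apply_moves", "kwargs": {
  "motion": [
    {"offset": [-10, 0, 0], "rotation": [0, -0.012, 0]},
    {"offset": [0, 0, 0], "rotation": [0, 0, 0]},
    {"offset": [0, 0, 0], "rotation": [0, 0, 0]}
  ]
}}

```text
time: 20.82
tool_pos: [0.4519, 0.1309, 0.159]
tool_rot: [3.142, -0.006, -0.005]
contact_force: [0.5, -0.6, 0.4]
opening: 0.0482
```

```bash
python3 g.py .4475 .1315 .131 .0
```

```text
pos [0.4519 0.1309 0.159 ] rot [ 3.1416 -0.0062 -0.0052] q6 1.7 t 20.8167 open 0.048174150054507515 F [ 0.4864 -0.61    0.3613]
off mm now [-4.6 -0.6 28. ] rotvec [ 0.     -0.0062 -0.0052] off mm after turn [-4.4 -0.6 28. ]
```

{"fn": "apply_moves", "kwargs": {
  "motion": [
    {"offset": [-4, 0, 0], "rotation": [0, -0.006, 0]},
    {"offset": [0, 0, 8], "rotation": [0, 0, 0]},
    {"offset": [0, 0, 8], "rotation": [0, 0, 0]},
    {"offset": [0, 0, 6], "rotation": [0, 0, 0]},
    {"offset": [0, 0, 0], "rotation": [0, 0, 0]},
    {"offset": [0, 0, 0], "rotation": [0, 0, 0]}
  ]
}}

```text
time: 21.32
tool_pos: [0.4478, 0.1311, 0.1359]
tool_rot: [-3.141, -0.002, -0.005]
contact_force: [-0.1, -1.0, -0.3]
opening: 0.0481
```

```bash
python3 g.py .4475 .1315 .131 .0;python3 - <<'E'
from ringm import *
p=snap('scene','s11.png')
u,v=proj(p,(.44,.13,.08)).astype(int);print(u,v)
cv2.imwrite('pics/s11c.png',cv2.resize(p['img'][v-75:v+75,u-75:u+75,::-1],None,fx=4,fy=4,interpolation=cv2.INTER_CUBIC))
E
```

```text
pos [0.4478 0.1311 0.1359] rot [-3.1413 -0.0024 -0.005 ] q6 1.7 t 21.3167 open 0.04809428370827401 F [-0.0921 -1.0352 -0.2501]
off mm now [-0.3 -0.4  4.9] rotvec [-0.0003 -0.0024 -0.005 ] off mm after turn [-0.3 -0.4  4.9]
312 211
```

View pics/s11c.png

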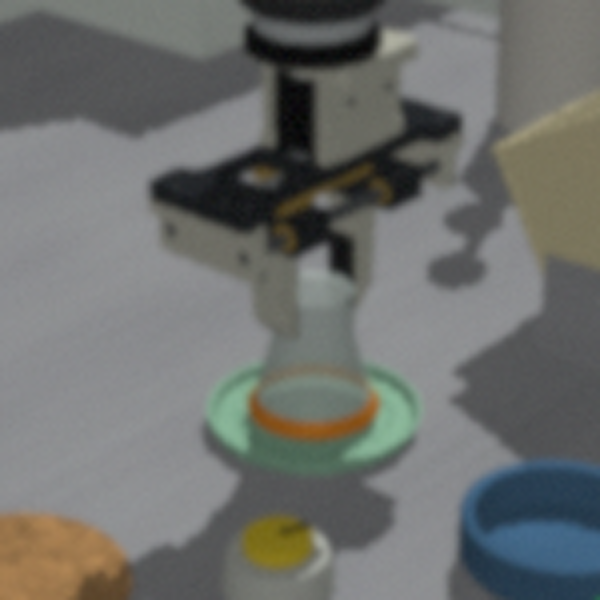

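Cup is over the tray centre. Lowering the last few millimetres in small rows.

{"fn": "apply_moves", "kwargs": {
  "motion": [
    {"offset": [0, 0, 2], "rotation": [0, 0, 0]},
    {"offset": [0, 0, 2], "rotation": [0, 0, 0]},
    {"offset": [0, 0, 1], "rotation": [0, 0, 0]},
    {"offset": [0, 0, 1], "rotation": [0, 0, 0]},
    {"offset": [0, 0, 0], "rotation": [0, 0, 0]}
  ]
}}

```text
time: 21.78
tool_pos: [0.4482, 0.1311, 0.1299]
tool_rot: [-3.141, -0.003, -0.005]
contact_force: [-0.4, -0.3, 0.2]
opening: 0.0479
```

```bash
python3 g.py .4475 .1315 .129 .0
```

```text
pos [0.4482 0.1311 0.1299] rot [-3.1413 -0.0032 -0.005 ] q6 1.7 t 21.7833 open 0.047923324533651675 F [-0.3851 -0.3126  0.2179]
off mm now [-0.7 -0.4  0.9] rotvec [-0.0002 -0.0032 -0.005 ] off mm after turn [-0.7 -0.4  0.9]
```

{"fn": "apply_moves", "kwargs": {
  "motion": [
    {"offset": [0, 0, 1], "rotation": [0, 0, 0]},
    {"offset": [0, 0, 1], "rotation": [0, 0, 0]},
    {"offset": [0, 0, 0], "rotation": [0, 0, 0]}
  ]
}}

```text
time: 22.03
tool_pos: [0.4483, 0.1311, 0.1301]
tool_rot: [-3.141, -0.005, -0.005]
contact_force: [0.3, 1.0, -0.3]
opening: 0.0483
```

{"fn": "apply_moves", "kwargs": {
  "motion": [
    {"offset": [0, 0, 0], "rotation": [0, 0, 0]},
    {"offset": [0, 0, 0], "rotation": [0, 0, 0]},
    {"offset": [0, 0, 0], "rotation": [0, 0, 0]},
    {"offset": [0, 0, 0], "rotation": [0, 0, 0]},
    {"offset": [0, 0, 0], "rotation": [0, 0, 0]},
    {"offset": [0, 0, 0], "rotation": [0, 0, 0]},
    {"offset": [0, 0, -10], "rotation": [0, 0, 0]},
    {"offset": [0, 0, -25], "rotation": [0, 0, 0]},
    {"offset": [0, 0, -30], "rotation": [0, 0, 0]},
    {"offset": [0, 0, -30], "rotation": [0, 0, 0]},
    {"offset": [0, 0, -30], "rotation": [0, 0, 0]},
    {"offset": [0, 0, 0], "rotation": [0, 0, 0]}
  ],
  "grip": 0
}}

```text
time: 23.03
tool_pos: [0.4468, 0.1309, 0.2577]
tool_rot: [3.141, 0.002, -0.005]
contact_force: [1.3, 0.3, 0.6]
opening: 0.0918
```

```bash
python3 g.py .64 .155 .24 .0;python3 - <<'E'
from ringm import *
p=snap('scene','s12.png')
u,v=proj(p,(.44,.13,.08)).astype(int);print(u,v)
cv2.imwrite('pics/s12c.png',cv2.resize(p['img'][v-75:v+75,u-75:u+75,::-1],None,fx=4,fy=4,interpolation=cv2.INTER_CUBIC))
print([(d['location'],d['score']) for d in tip_of('cup',p)])
q=snap('top','t12.png')
print('dish',circ(q,blob(q['img'],(95,100,30),(125,255,255),(255,180,320,245)),.03))
E
```

```text
pos [0.4468 0.1309 0.2577] rot [ 3.1411  0.0024 -0.005 ] q6 1.7 t 23.0333 open 0.09177125534921957 F [1.2885 0.3309 0.6138]
off mm now [193.2 -25.1  17.3] rotvec [ 0.0005  0.0024 -0.005 ] off mm after turn [193.2 -24.1  17.7]
312 211
[([0.4463, 0.1317, 0.005], 0.65), ([0.6301, -0.0988, 0.003], 0.55)]
dish (array([0.6402, 0.1065]), np.float64(0.10696611220816615))
```

View pics/s12c.png

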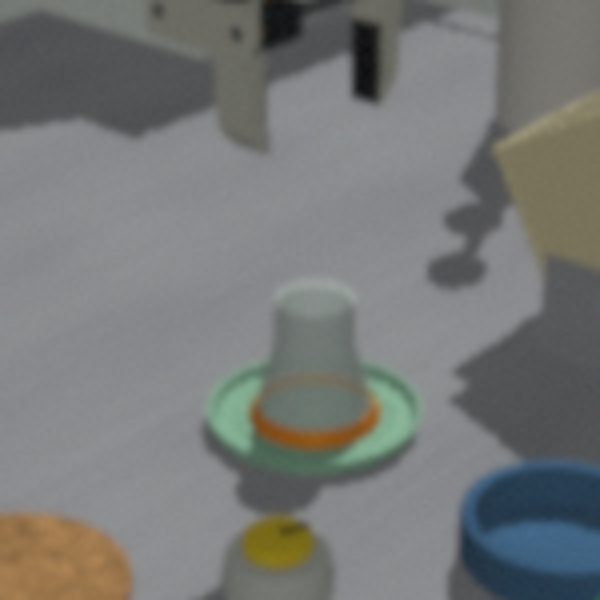

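View pics/t12.png

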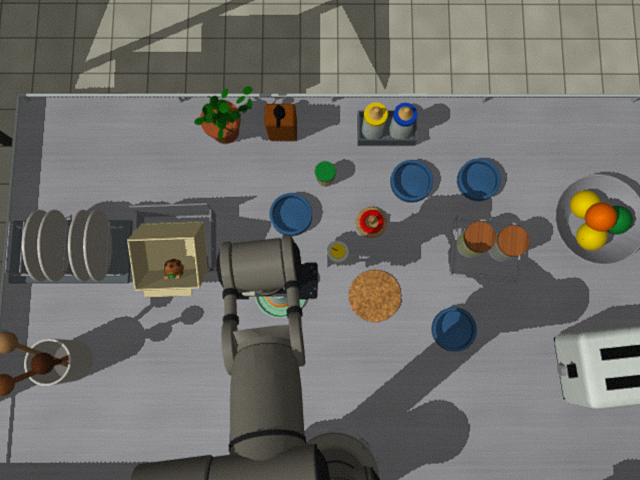

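Cup stands in the tray, turtle is in the bin (173,268), ring on the post (371,221). The dish is empty at (.640,.1065). I'll pinch its wall on the +y side at (.640,.1565).

{"fn": "apply_moves", "kwargs": {
  "motion": [
    {"offset": [15, -2, 0], "rotation": [0, 0, 0]},
    {"offset": [25, -3, 0], "rotation": [0, 0, 0]},
    {"offset": [25, -3, 0], "rotation": [0, 0, 0]},
    {"offset": [25, -3, 0], "rotation": [0, 0, 0]},
    {"offset": [25, -3, 0], "rotation": [0, 0, 0]},
    {"offset": [25, -3, 0], "rotation": [0, 0, 0]},
    {"offset": [25, -3, 0], "rotation": [0, 0, 0]},
    {"offset": [15, -2, 0], "rotation": [0, 0, 0]},
    {"offset": [5, -1, 0], "rotation": [0, 0, 0]},
    {"offset": [0, 0, 0], "rotation": [0, 0, 0]},
    {"offset": [0, 0, 0], "rotation": [0, 0, 0]}
  ],
  "grip": 0.45
}}

```text
time: 24.1
tool_pos: [0.6287, 0.1524, 0.2246]
tool_rot: [3.135, 0.05, -0.005]
contact_force: [0.2, 0.4, 0.2]
opening: 0.0507
```

```bash
python3 g.py .64 .1565 .18 .0
```

```text
pos [0.6287 0.1524 0.2246] rot [ 3.135   0.05   -0.0054] q6 1.7 t 24.1 open 0.050658446544055546 F [0.2167 0.3708 0.18  ]
off mm now [13.5 -4.5 44. ] rotvec [ 0.0064  0.05   -0.0052] off mm after turn [11.3 -4.1 44.6]
```

{"fn": "apply_moves", "kwargs": {
  "motion": [
    {"offset": [11, -4, 0], "rotation": [0.006, 0.05, 0]},
    {"offset": [0, 0, 15], "rotation": [0, 0, 0]},
    {"offset": [0, 0, 15], "rotation": [0, 0, 0]},
    {"offset": [0, 0, 10], "rotation": [0, 0, 0]},
    {"offset": [0, 0, 0], "rotation": [0, 0, 0]},
    {"offset": [0, 0, 0], "rotation": [0, 0, 0]}
  ]
}}

```text
time: 24.6
tool_pos: [0.634, 0.1562, 0.1814]
tool_rot: [3.14, 0.005, -0.004]
contact_force: [0.4, -0.1, 0.5]
opening: 0.0504
```

```bash
python3 g.py .64 .1565 .11 .0
```

```text
pos [0.634  0.1562 0.1814] rot [ 3.1405  0.0045 -0.0044] q6 1.7 t 24.6 open 0.0503873788418779 F [ 0.4056 -0.1459  0.5485]
off mm now [ 6.3 -0.4 71.4] rotvec [ 0.0011  0.0045 -0.0044] off mm after turn [ 6.  -0.3 71.4]
```

{"fn": "apply_moves", "kwargs": {
  "motion": [
    {"offset": [6, 0, 0], "rotation": [0, 0.004, 0]},
    {"offset": [0, 0, 15], "rotation": [0, 0, 0]},
    {"offset": [0, 0, 20], "rotation": [0, 0, 0]},
    {"offset": [0, 0, 20], "rotation": [0, 0, 0]},
    {"offset": [0, 0, 12], "rotation": [0, 0, 0]},
    {"offset": [0, 0, 0], "rotation": [0, 0, 0]},
    {"offset": [0, 0, 0], "rotation": [0, 0, 0]}
  ]
}}

```text
time: 25.18
tool_pos: [0.6446, 0.1563, 0.1194]
tool_rot: [-3.141, -0.012, -0.004]
contact_force: [0.0, 0.2, 0.7]
opening: 0.0502
```

```bash
python3 g.py .64 .1565 .077 .0;python3 - <<'E'
from ringm import *
p=snap('scene','s13.png')
u,v=proj(p,(.64,.13,.05)).astype(int);print(u,v)
cv2.imwrite('pics/s13c.png',cv2.resize(p['img'][v-75:v+75,u-75:u+75,::-1],None,fx=4,fy=4,interpolation=cv2.INTER_CUBIC))
E
```

```text
pos [0.6446 0.1563 0.1194] rot [-3.1413 -0.0125 -0.0044] q6 1.7 t 25.1833 open 0.050237625055496345 F [0.0005 0.2354 0.668 ]
off mm now [-5.2 -0.1 42.3] rotvec [-0.0002 -0.0125 -0.0044] off mm after turn [-4.6 -0.2 42.4]
382 251
```

View pics/s13c.png

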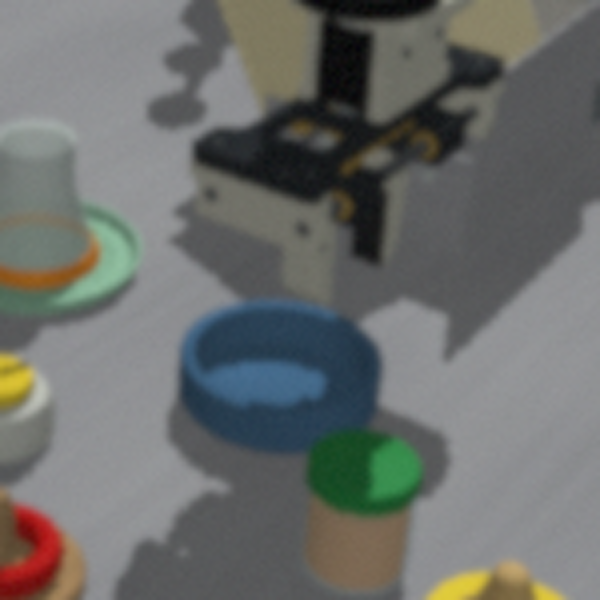

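Near finger (315,290) hangs over the inside of the dish's far-left wall and the other finger is outside. Descending.

{"fn": "apply_moves", "kwargs": {
  "motion": [
    {"offset": [-4, 0, 0], "rotation": [0, -0.01, 0]},
    {"offset": [0, 0, 10], "rotation": [0, 0, 0]},
    {"offset": [0, 0, 12], "rotation": [0, 0, 0]},
    {"offset": [0, 0, 10], "rotation": [0, 0, 0]},
    {"offset": [0, 0, 2], "rotation": [0, 0, 0]},
    {"offset": [0, 0, 0], "rotation": [0, 0, 0]}
  ]
}}

```text
time: 25.73
tool_pos: [0.6422, 0.1567, 0.0861]
tool_rot: [-3.14, -0.008, -0.004]
contact_force: [0.1, -0.1, 0.1]
opening: 0.0504
```

```bash
python3 g.py .64 .1565 .077 .0
```

```text
pos [0.6422 0.1567 0.0861] rot [-3.1405 -0.008  -0.0043] q6 1.7 t 25.7333 open 0.05038148967950865 F [ 0.0931 -0.1293  0.1217]
off mm now [-2.3  0.2  9.1] rotvec [-0.0011 -0.008  -0.0043] off mm after turn [-2.2  0.2  9.1]
```

{"fn": "apply_moves", "kwargs": {
  "motion": [
    {"offset": [-2, 0, 3], "rotation": [0, -0.008, 0]},
    {"offset": [0, 0, 4], "rotation": [0, 0, 0]},
    {"offset": [0, 0, 1], "rotation": [0, 0, 0]},
    {"offset": [0, 0, 0], "rotation": [0, 0, 0]},
    {"offset": [0, 0, 0], "rotation": [0, 0, 0]}
  ]
}}

```text
time: 26.15
tool_pos: [0.6399, 0.1566, 0.0767]
tool_rot: [-3.141, 0.002, -0.004]
contact_force: [0.2, -0.6, 0.2]
opening: 0.0507
```

{"fn": "apply_moves", "kwargs": {
  "motion": [
    {"offset": [0, 0, 0], "rotation": [0, 0, 0]},
    {"offset": [0, 0, 0], "rotation": [0, 0, 0]},
    {"offset": [0, 0, 0], "rotation": [0, 0, 0]},
    {"offset": [0, 0, 0], "rotation": [0, 0, 0]},
    {"offset": [0, 0, 0], "rotation": [0, 0, 0]},
    {"offset": [0, 0, 0], "rotation": [0, 0, 0]},
    {"offset": [0, 0, 0], "rotation": [0, 0, 0]},
    {"offset": [0, 0, 0], "rotation": [0, 0, 0]}
  ],
  "grip": 1,
  "grip_force": 35
}}

```text
time: 26.82
tool_pos: [0.6406, 0.1566, 0.078]
tool_rot: [-3.14, -0.001, -0.004]
contact_force: [-0.0, 0.9, 0.2]
opening: 0.0077
```

```bash
python3 g.py .64 .1565 .077 .0
```

```text
pos [0.6406 0.1566 0.078 ] rot [-3.1405 -0.0007 -0.0043] q6 1.7 t 26.8167 open 0.007725832004035579 F [-0.0291  0.9412  0.1571]
off mm now [-0.6  0.1  1. ] rotvec [-0.0011 -0.0007 -0.0043] off mm after turn [-0.6  0.1  1. ]
```

{"fn": "apply_moves", "kwargs": {
  "motion": [
    {"offset": [0, 0, -3], "rotation": [0, 0, 0]},
    {"offset": [0, 0, -5], "rotation": [0, 0, 0]},
    {"offset": [0, 0, -10], "rotation": [0, 0, 0]},
    {"offset": [0, 0, -15], "rotation": [0, 0, 0]},
    {"offset": [0, 0, -18], "rotation": [0, 0, 0]},
    {"offset": [0, 0, -18], "rotation": [0, 0, 0]},
    {"offset": [0, 0, -15], "rotation": [0, 0, 0]},
    {"offset": [0, 0, -6], "rotation": [0, 0, 0]},
    {"offset": [0, 0, 0], "rotation": [0, 0, 0]}
  ]
}}

```text
time: 27.57
tool_pos: [0.6392, 0.1567, 0.1739]
tool_rot: [-3.14, 0.004, -0.004]
contact_force: [-0.5, -0.4, -2.1]
opening: 0.0079
```

```bash
python3 g.py .437 -.0545 .17 .0;python3 - <<'E'
from ringm import *
p=snap('scene','s14.png')
u,v=proj(p,(.64,.13,.12)).astype(int);print(u,v)
cv2.imwrite('pics/s14c.png',cv2.resize(p['img'][v-75:v+75,u-75:u+75,::-1],None,fx=4,fy=4,interpolation=cv2.INTER_CUBIC))
E
```

```text
pos [0.6392 0.1567 0.1739] rot [-3.1402  0.0038 -0.0045] q6 1.7 t 27.5667 open 0.00791036807256021 F [-0.4568 -0.4306 -2.142 ]
off mm now [-201.3  212.1    4.4] rotvec [-0.0014  0.0038 -0.0045] off mm after turn [-202.2  211.2    3.9]
385 222
```

View pics/s14c.png

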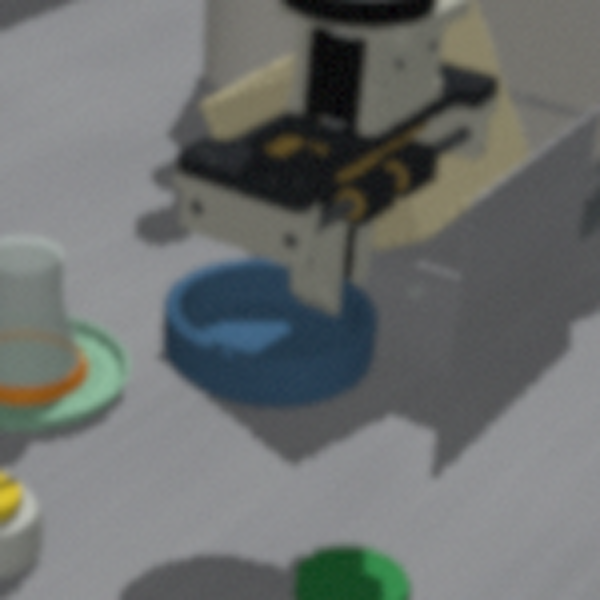

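Dish held level. Going to the cork pad.

{"fn": "apply_moves", "kwargs": {
  "motion": [
    {"offset": [-8, 8, -3], "rotation": [0, 0, 0]},
    {"offset": [-14, 14, 0], "rotation": [0, 0, 0]},
    {"offset": [-18, 19, 0], "rotation": [0, 0, 0]},
    {"offset": [-20, 21, 0], "rotation": [0, 0, 0]},
    {"offset": [-20, 21, 0], "rotation": [0, 0, 0]},
    {"offset": [-20, 21, 0], "rotation": [0, 0, 0]},
    {"offset": [-20, 21, 0], "rotation": [0, 0, 0]},
    {"offset": [-20, 21, 0], "rotation": [0, 0, 0]},
    {"offset": [-18, 19, 0], "rotation": [0, 0, 0]},
    {"offset": [-14, 14, 0], "rotation": [0, 0, 0]},
    {"offset": [-8, 8, 0], "rotation": [0, 0, 0]},
    {"offset": [0, 0, 0], "rotation": [0, 0, 0]}
  ]
}}

```text
time: 28.62
tool_pos: [0.4438, -0.0347, 0.1665]
tool_rot: [-3.137, 0.022, -0.001]
contact_force: [1.3, -0.4, -3.4]
opening: 0.0079
```

```bash
python3 g.py .437 -.0545 .15 .0
```

```text
pos [ 0.4438 -0.0347  0.1665] rot [-3.1372  0.0216 -0.0013] q6 1.32 t 28.6167 open 0.00794196120096061 F [ 1.3215 -0.406  -3.3579]
off mm now [-6.4 19.9 16.6] rotvec [-0.0044  0.0216 -0.0013] off mm after turn [-6.8 19.8 16.5]
```

{"fn": "apply_moves", "kwargs": {
  "motion": [
    {"offset": [-2, 9, 0], "rotation": [-0.002, 0.01, 0]},
    {"offset": [-2, 8, 0], "rotation": [0, 0.008, 0]},
    {"offset": [0, 0, 0], "rotation": [0, 0, 0]},
    {"offset": [0, 0, 0], "rotation": [0, 0, 0]},
    {"offset": [0, 0, 0], "rotation": [0, 0, 0]}
  ]
}}

```text
time: 29.03
tool_pos: [0.4415, -0.0524, 0.166]
tool_rot: [-3.139, 0.001, -0.001]
contact_force: [-1.1, 0.8, -1.8]
opening: 0.0079
```

```bash
python3 g.py .437 -.0545 .11 .0;python3 - <<'E'
from ringm import *
p=snap('scene','s15.png')
u,v=proj(p,(.437,-.104,.07)).astype(int);print(u,v)
cv2.imwrite('pics/s15c.png',cv2.resize(p['img'][v-75:v+75,u-75:u+75,::-1],None,fx=4,fy=4,interpolation=cv2.INTER_CUBIC))
q=snap('top','t15.png')
o=blob(q['img'],(95,100,30),(125,255,255),(330,250,430,350));print(len(o),circ(q,o,.118))
E
```

```text
pos [ 0.4415 -0.0524  0.166 ] rot [-3.1389  0.0005 -0.0009] q6 1.28 t 29.0333 open 0.007877183980484734 F [-1.1208  0.7723 -1.821 ]
off mm now [-4.5  2.2 56. ] rotvec [-0.0027  0.0005 -0.0009] off mm after turn [-4.5  2.1 56. ]
235 255
13 (array([ 0.4079, -0.0824]), np.float64(0.05011007618647072))
```

View pics/s15c.png

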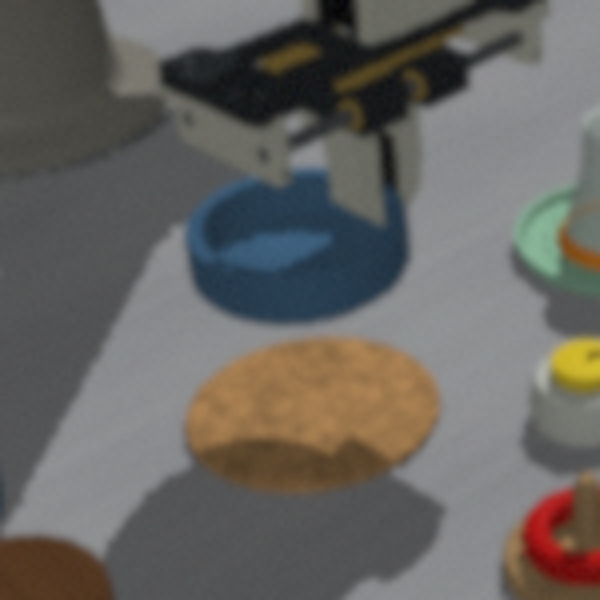

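Dish level above the pad; the arm occludes the top view, so that fit is void. Lowering in stages.

{"fn": "apply_moves", "kwargs": {
  "motion": [
    {"offset": [-4, 2, 0], "rotation": [-0.002, 0, 0]},
    {"offset": [0, 0, 10], "rotation": [0, 0, 0]},
    {"offset": [0, 0, 15], "rotation": [0, 0, 0]},
    {"offset": [0, 0, 15], "rotation": [0, 0, 0]},
    {"offset": [0, 0, 8], "rotation": [0, 0, 0]},
    {"offset": [0, 0, 0], "rotation": [0, 0, 0]},
    {"offset": [0, 0, 0], "rotation": [0, 0, 0]}
  ]
}}

```text
time: 29.72
tool_pos: [0.4378, -0.0533, 0.1171]
tool_rot: [3.141, -0.002, 0.003]
contact_force: [0.9, -0.0, -2.6]
opening: 0.0081
```

```bash
python3 g.py .437 -.0545 .085 .0;python3 - <<'E'
from ringm import *
p=snap('scene','s16.png')
u,v=proj(p,(.437,-.104,.03)).astype(int);print(u,v)
cv2.imwrite('pics/s16c.png',cv2.resize(p['img'][v-75:v+75,u-75:u+75,::-1],None,fx=4,fy=4,interpolation=cv2.INTER_CUBIC))
E
```

```text
pos [ 0.4378 -0.0533  0.1171] rot [ 3.141  -0.0017  0.0032] q6 1.27 t 29.7167 open 0.008082483114764512 F [ 0.935  -0.029  -2.6197]
off mm now [-0.9  1.1 32.1] rotvec [ 0.0006 -0.0017  0.0032] off mm after turn [-0.8  1.2 32.1]
237 271
```

View pics/s16c.png

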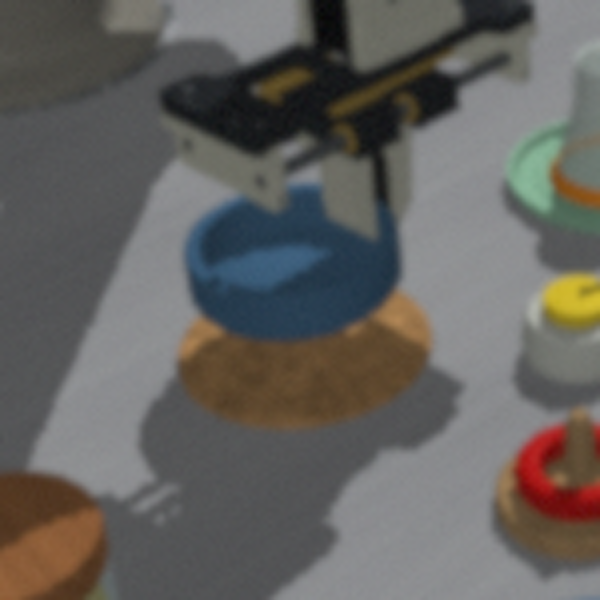

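The 10 px crop offset between dish and pad matches the perspective for the height difference, so it is centred. Continuing down.

{"fn": "apply_moves", "kwargs": {
  "motion": [
    {"offset": [0, 1, 6], "rotation": [0, 0, 0]},
    {"offset": [0, 0, 8], "rotation": [0, 0, 0]},
    {"offset": [0, 0, 8], "rotation": [0, 0, 0]},
    {"offset": [0, 0, 4], "rotation": [0, 0, 0]},
    {"offset": [0, 0, 0], "rotation": [0, 0, 0]},
    {"offset": [0, 0, 0], "rotation": [0, 0, 0]}
  ]
}}

```text
time: 30.27
tool_pos: [0.4391, -0.0548, 0.0903]
tool_rot: [3.14, -0.006, 0.003]
contact_force: [0.4, -0.6, -1.2]
opening: 0.0076
```

```bash
python3 g.py .437 -.0545 .083 .0
```

```text
pos [ 0.4391 -0.0548  0.0903] rot [ 3.1398 -0.0055  0.0034] q6 1.27 t 30.2667 open 0.007631232202314171 F [ 0.414  -0.6121 -1.2321]
off mm now [-2.2 -0.3  7.3] rotvec [ 0.0018 -0.0055  0.0034] off mm after turn [-2.1 -0.3  7.3]
```

{"fn": "apply_moves", "kwargs": {
  "motion": [
    {"offset": [-1, 0, 2], "rotation": [0, -0.004, 0]},
    {"offset": [0, 0, 2], "rotation": [0, 0, 0]},
    {"offset": [0, 0, 1], "rotation": [0, 0, 0]},
    {"offset": [0, 0, 1], "rotation": [0, 0, 0]},
    {"offset": [0, 0, 0], "rotation": [0, 0, 0]}
  ]
}}

```text
time: 30.68
tool_pos: [0.4383, -0.0549, 0.084]
tool_rot: [3.14, -0.002, 0.003]
contact_force: [-0.4, -0.9, -1.8]
opening: 0.008
```

```bash
python3 g.py .437 -.0545 .083 .0
```

```text
pos [ 0.4383 -0.0549  0.084 ] rot [ 3.1395 -0.0018  0.0035] q6 1.27 t 30.6833 open 0.007965715870538367 F [-0.41   -0.9226 -1.8088]
off mm now [-1.3 -0.4  1. ] rotvec [ 0.0021 -0.0018  0.0035] off mm after turn [-1.3 -0.4  1. ]
```

Still carrying the weight (−1.8 N). Creeping down to touch.

{"fn": "apply_moves", "kwargs": {
  "motion": [
    {"offset": [0, 0, 1], "rotation": [0, 0, 0]},
    {"offset": [0, 0, 1], "rotation": [0, 0, 0]},
    {"offset": [0, 0, 0], "rotation": [0, 0, 0]}
  ]
}}

```text
time: 30.93
tool_pos: [0.4386, -0.0549, 0.0832]
tool_rot: [3.139, -0.003, 0.004]
contact_force: [0.4, -0.7, -1.6]
opening: 0.0079
```

{"fn": "apply_moves", "kwargs": {
  "motion": [
    {"offset": [0, 0, 1], "rotation": [0, 0, 0]},
    {"offset": [0, 0, 0], "rotation": [0, 0, 0]}
  ]
}}

```text
time: 31.1
tool_pos: [0.4388, -0.0549, 0.0831]
tool_rot: [3.139, -0.004, 0.004]
contact_force: [-1.4, 0.5, -2.1]
opening: 0.0078
```

{"fn": "apply_moves", "kwargs": {
  "motion": [
    {"offset": [0, 0, 2], "rotation": [0, 0, 0]},
    {"offset": [0, 0, 1], "rotation": [0, 0, 0]},
    {"offset": [0, 0, 0], "rotation": [0, 0, 0]}
  ]
}}

```text
time: 31.35
tool_pos: [0.439, -0.0549, 0.083]
tool_rot: [3.138, -0.006, 0.004]
contact_force: [0.3, -0.6, -2.7]
opening: 0.008
```

{"fn": "apply_moves", "kwargs": {
  "motion": [
    {"offset": [0, 0, 1], "rotation": [0, 0, 0]},
    {"offset": [0, 0, 0], "rotation": [0, 0, 0]}
  ]
}}

```text
time: 31.52
tool_pos: [0.4392, -0.0549, 0.0827]
tool_rot: [3.138, -0.007, 0.004]
contact_force: [0.8, 0.8, -3.1]
opening: 0.0079
```

```bash
python3 g.py .437 -.0545 .081 .0;python3 - <<'E'
from ringm import *
p=snap('scene','s17.png')
u,v=proj(p,(.437,-.104,.03)).astype(int);print(u,v)
cv2.imwrite('pics/s17c.png',cv2.resize(p['img'][v-50:v+50,u-50:u+50,::-1],None,fx=6,fy=6,interpolation=cv2.INTER_CUBIC))
E
```

```text
pos [ 0.4392 -0.0549  0.0827] rot [ 3.1378 -0.0074  0.0042] q6 1.27 t 31.5167 open 0.00787852877366942 F [ 0.8266  0.7739 -3.1235]
off mm now [-2.2 -0.4  1.7] rotvec [ 0.0038 -0.0074  0.0041] off mm after turn [-2.2 -0.4  1.7]
237 271
```

View pics/s17c.png

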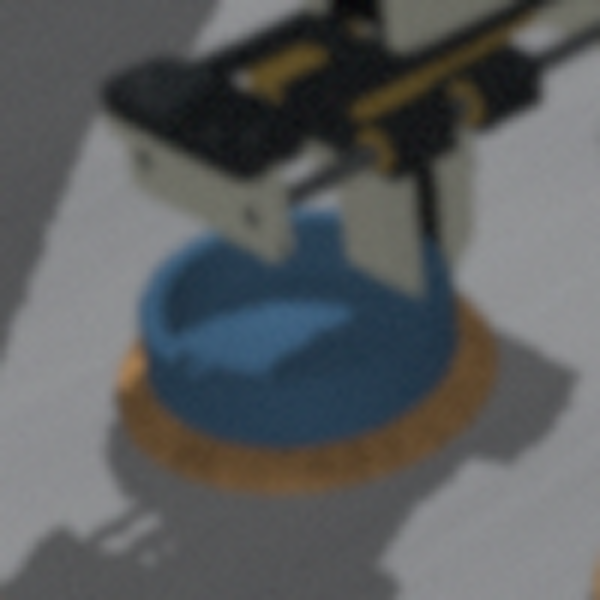

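{"fn": "apply_moves", "kwargs": {
  "motion": [
    {"offset": [-1, 0, 2], "rotation": [0.003, -0.006, 0]},
    {"offset": [0, 0, 1], "rotation": [0, 0, 0]}
  ]
}}

```text
time: 31.73
tool_pos: [0.4395, -0.0548, 0.0825]
tool_rot: [3.14, -0.005, 0.004]
contact_force: [-8.0, 0.0, 15.4]
opening: 0.008
```

{"fn": "apply_moves", "kwargs": {
  "motion": [
    {"offset": [0, 0, 0], "rotation": [0, 0, 0]},
    {"offset": [0, 0, 0], "rotation": [0, 0, 0]},
    {"offset": [0, 0, 0], "rotation": [0, 0, 0]},
    {"offset": [0, 0, 0], "rotation": [0, 0, 0]},
    {"offset": [0, 0, 0], "rotation": [0, 0, 0]}
  ],
  "grip": 0.7
}}

```text
time: 32.15
tool_pos: [0.4401, -0.0552, 0.0823]
tool_rot: [3.14, -0.006, 0.004]
contact_force: [0.1, -0.2, 0.2]
opening: 0.0272
```

```bash
python3 g.py .437 -.0545 .081 .0
```

```text
pos [ 0.4401 -0.0552  0.0823] rot [ 3.1396 -0.0065  0.0043] q6 1.27 t 32.15 open 0.027239439259719864 F [ 0.0591 -0.2324  0.1675]
off mm now [-3.1 -0.7  1.3] rotvec [ 0.002  -0.0065  0.0043] off mm after turn [-3.1 -0.7  1.3]
```

Contact was felt at 15 N and the dish is released. Retreating up and out of the camera's way.

{"fn": "apply_moves", "kwargs": {
  "motion": [
    {"offset": [0, 0, -8], "rotation": [0, 0, 0]},
    {"offset": [0, 0, -15], "rotation": [0, 0, 0]},
    {"offset": [0, 0, -25], "rotation": [0, 0, 0]},
    {"offset": [0, 0, -30], "rotation": [0, 0, 0]},
    {"offset": [0, 0, -30], "rotation": [0, 0, 0]},
    {"offset": [0, 0, -30], "rotation": [0, 0, 0]},
    {"offset": [0, 0, -30], "rotation": [0, 0, 0]},
    {"offset": [0, -25, 0], "rotation": [0, 0, 0]},
    {"offset": [0, -35, 0], "rotation": [0, 0, 0]},
    {"offset": [0, -35, 0], "rotation": [0, 0, 0]},
    {"offset": [0, -35, 0], "rotation": [0, 0, 0]},
    {"offset": [0, -25, 0], "rotation": [0, 0, 0]}
  ]
}}

```text
time: 33.15
tool_pos: [0.4388, 0.1014, 0.264]
tool_rot: [3.14, -0.009, -0.006]
contact_force: [0.1, -0.3, 0.1]
opening: 0.0275
```

```bash
python3 g.py .437 -.0545 .081 .0;python3 - <<'E'
from ringm import *
p=snap('scene','s18.png');q=snap('top','t18.png');im=q['img']
print('dish',circ(q,blob(im,(95,100,30),(125,255,255),(330,250,425,345)),.035))
print('ring',circ(q,red(im,(345,195,400,250)),.017))
for pp in (p,q):
  for n in ('turtle','ring','cup','dish','food_jar','timer'): print(n,[(d['location'],round(d['score'],2)) for d in tip_of(n,pp)])
E
```

```text
pos [0.4388 0.1014 0.264 ] rot [ 3.1402 -0.0094 -0.0064] q6 1.64 t 33.15 open 0.027529608845421234 F [ 0.0696 -0.2874  0.0629]
off mm now [ -2.5 155.6 183.2] rotvec [ 0.0014 -0.0094 -0.0064] off mm after turn [ -1.8 155.9 183. ]
dish (array([ 0.4347, -0.1028]), np.float64(0.10528860758457198))
ring (array([ 0.6226, -0.0974]), np.float64(0.05977903412041061))
turtle [([0.4349, -0.1031, 0.0018], 0.63)]
ring [([0.6243, -0.0996, 0.0066], 0.64)]
cup [([0.448, 0.1327, 0.0062], 0.55)]
dish [([0.4327, -0.1061, 0.0038], 0.95), ([0.7325, -0.3722, -0.0021], 0.89), ([0.3527, -0.2942, -0.0013], 0.86), ([0.7302, -0.2007, 0.0002], 0.6)]
food_jar []
timer [([0.6271, -0.0978, -0.0006], 0.69), ([0.5449, -0.0095, -0.0028], 0.66), ([0.7424, 0.0198, -0.0027], 0.43)]
turtle [([0.4902, 0.3885, 0.056], 0.82), ([0.553, 0.3887, 0.0466], 0.35)]
ring [([0.6218, -0.0983, 0.0095], 0.53)]
cup [([0.4528, 0.1324, 0.0021], 0.41)]
dish [([0.4364, -0.1038, 0.0033], 0.94), ([0.732, -0.2014, 0.0009], 0.84), ([0.7323, -0.373, 0.0008], 0.66), ([0.3527, -0.2966, 0.0003], 0.64)]
food_jar [([0.7446, 0.0184, -0.0042], 0.69)]
timer [([0.5453, -0.013, -0.0012], 0.65), ([0.491, 0.3867, 0.0571], 0.46)]
```

View pics/s18.png

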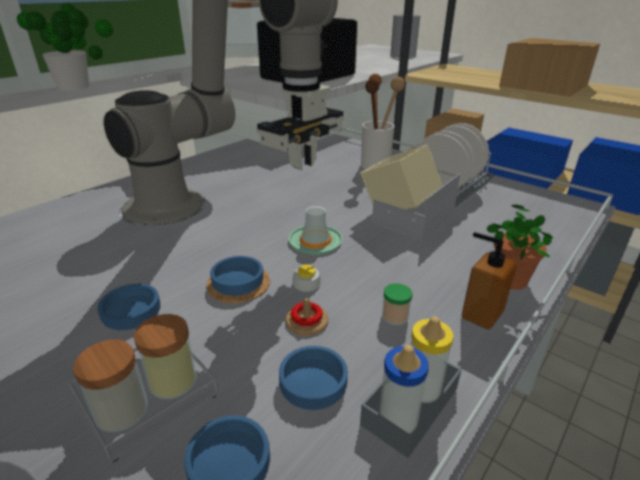

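View pics/t18.png

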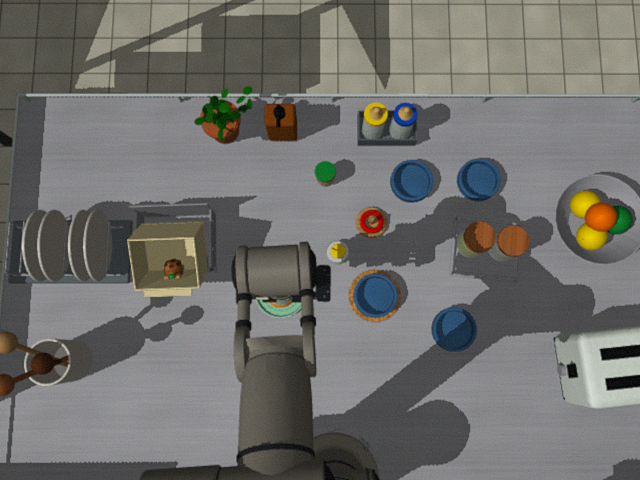

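Both views show all four things in place: dish on the pad (375,296 top view), ring on the stand (371,221), cup in the tray (315,238 scene view) and turtle in the bin (173,268). I'll let the arm settle, then hand in.

{"fn": "apply_moves", "kwargs": {
  "motion": [
    {"offset": [0, 0, -10], "rotation": [0, 0, 0]},
    {"offset": [0, 0, 0], "rotation": [0, 0, 0]},
    {"offset": [0, 0, 0], "rotation": [0, 0, 0]},
    {"offset": [0, 0, 0], "rotation": [0, 0, 0]},
    {"offset": [0, 0, 0], "rotation": [0, 0, 0]},
    {"offset": [0, 0, 0], "rotation": [0, 0, 0]}
  ]
}}

```text
time: 34.35
tool_pos: [0.4388, 0.0982, 0.2721]
tool_rot: [3.139, -0.007, -0.008]
contact_force: [0.1, 0.4, 0.7]
opening: 0.0278
```

```bash
python3 -c "
from cell import *
print(hand_in())"
```

```text
the job is handed in; nothing more can be done
None
```

I took the pile apart from the top down and put all four things where they belong. The job was handed in at about 34 s of the 115 s allowed; `hand_in()` gives no verdict.

Last checks, from the pictures and networks taken just before handing in:
- **Turtle:** in the bin, at about x = −53 mm and z = +36 mm in the bin's frame, so inside the limits.
- **Ring:** flat on the stand's base with the post through it, about 1 mm off centre.
- **Cup:** upside down in the drip tray. The scene view puts it about 1 mm off centre. The top view gives about 5 mm, but with the arm partly in the way and a low score (0.41).
- **Dish:** level on the cork pad, 2–5 mm off centre. The wrist read 15 N at set-down, measured just as the dish touched; the limit is 60 N.
- **Bystanders:** the jar and timer are within measurement error of where they started.

Some checks disagreed or failed:
- **Dish above the pad:** a circle fit from the top view was spoiled by the arm, so I discarded it and centred the dish from the scene view instead.
- **Networks:** in the last scene view, the turtle search pointed at the dish and the jar was not found. The top view located both correctly.

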